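# Change the drive gear of the wax-tin feeder and load its lane

## Robot

A 6-joint arm with a two-finger parallel gripper is mounted at the origin on the work surface. World frame = base frame: x ahead of the robot, y to its left, z up, the work surface at z = 0. Lengths are in m, angles in degrees, forces in N, time in s.
With the tool pointing down it reaches from about 0.35 to 0.875 m from the base axis. Payload 4.2 kg.
Tool frame: the origin (TCP) lies on the front face of the gripper's body, between the roots of the fingers; the fingertips stand 70 mm ahead of it and the grasp point (between the pads) lies 51 mm ahead of it; z points along the fingers, y is the direction in which the jaws open and shut (so a half turn about z gives the same grasp; the last joint's range is limited). The gripper opens to 87 mm and grips with 3 to 60 N. Pads are 19 mm wide; open, the fingers measure 117 mm over their backs; the gripper's body (75 mm by 190 mm) begins 51 mm behind the grasp point.
Start: joints at [-50.042, 22.042, 0.453, 0, -68.411, -14.817], TCP at [0.266, -0.566, 0.292] pointing down, gripper open.
Joint ranges: [-179.83, 179.83], [-69.29, 118.12], [-61.27, 80.66], [-181.25, 117.63], [-171.15, -9.14], [-177.46, 177.46]. Speed limits (degrees/s): [159.86, 159.86, 180, 180, 180, 180].

## Interface

Orientations are given as a 3x3 rotation matrix whose columns are the frame's x, y, z axes.
In Python, from station import telemetry, eyes, job gives the robot as it stands. The module is installed in compiled form; this text tells all that it offers.
- The arm moves only by the tool arm_command, never from a script. Its argument "series" is a list of rows, each an object of numbers: "dx", "dy", "dz": the shift along the tool's x, y, z in units of 40 mm (1.0 is 40 mm); "rx", "ry", "rz": the turn, a rotation vector about the tool's x, y, z in units of 10 degrees (1.0 is 10 degrees). In form: [{"dx": .., "dy": .., "dz": .., "rx": .., "ry": .., "rz": ..}, ...]. A call has exactly 10 rows; each row is the pose to reach, as a shift and turn from the pose commanded when the call began, along the tool's axes at that moment; what a row does not reach only later rows make up. A row lasts 1/8 s, in which the tool goes at most 62.5 mm and 10.7 degrees, less where a joint would pass 70% of its speed; a pose out of reach is approached as far as the arm can. A call with a gripper value outside its range is refused whole. "fingers" is the closure in counts, from 0 (fully open) to 255 (shut), set as the call begins (left out, the last holds). The fingers move at their own pace and stop on an object; "force" is the grip in N (left out, the last holds). Time passes only in rows, so rows that repeat a pose let the fingers close, or fill a call up. It gives the time, the measured TCP pose, the force and the opening at its end, in the units of the state.
- telemetry.state(): the state, without advancing time (a new reading comes with each control period).
- eyes.read_camera(name): name is "side" or "top"; returns a dict with "image" (400x640x3 uint8, blue, green, red), "z_map" (400x640 float32, m along the optical axis (not along the pixel's ray), 0 where there is no reading), "fx", "fy", "cx", "cy" (pixels), "extrinsics" (4x4, takes a point from camera to world coordinates). Camera axes: x right, y up, looking along -z (the intrinsics and any distortion apply to the point x, -y, -z); pixel columns grow to the right and rows downward; lengths in m; the calibration is good to about 2 mm. A picture is of the moment at which its call begins.
- job.finish_job(): hands the job in, once; it reports no verdict.
The state is a dict: "time_s": time; "joint_positions": joint angles; "joint_vel": joint speeds; "joint_efforts": joint torques, N m; "tcp_pos": TCP position; "tcp_rot": TCP orientation; "force": force on the tool from outside, world axes, zero at the start; "wrist_torque": the same for the moment, N m; "gripper_width": opening from 0.0 (shut) to 1.0 (fully open).
Only numpy, scipy, OpenCV 4.12 (cv2) and the standard library are available. Lean on these libraries where they do the work, as an engineer would, in place of code of your own. Each camera call takes 0.05 s, during which the arm holds its last target. There are 200 camera calls.

## Task

Get the wax-tin feeder ready to run: lift the worn black gear off the stub shaft into the red tray and fit the new orange gear in its place, rocking it about its axis as needed while you lower it until its teeth mesh with the brass gear and it sits fully home on the plate. Slide every tin present along the bench, upright and without lifting it (the lids are only laid on), into the lane between the rails, in single file and closed up against the stop. When gear and tins are all in place, throw the clutch lever fully over to engage it, leaving the other things on the bench alone.

Things in the scene. Friction and masses are not known exactly. Their poses are not given: they have to be found in the camera images.
- drive_unit: green drive unit, fixed; stub shaft and brass gear on its plate. Origin: on the bench under the stub shaft's axis; z up. Plate top z = 20 mm, 110 mm wide in x, y -55 to 185 mm. Steel shaft 20 mm diameter up to z = 40 mm, tapering to 10 mm at its top, z = 48 mm. Motor housing beyond y = 120 mm, 120 mm high. A gear is home with its origin at z = 20 mm here
- brass_gear (a point): centre of the top of the fixed brass gear, 71 mm from the shaft along drive_unit +y. It cannot turn: 16 teeth, tip diameter 88 mm, tooth tops 34.5 mm above the bench, one tooth pointing at the shaft. A change gear meshes at a yaw of 15 degrees plus any multiple of 30 relative to drive_unit, with about 3 degrees of play either way
- new_gear: new change gear, orange: 12-tooth spur gear, tip diameter 68 mm, teeth 14.5 mm thick; square boss 34 x 34 mm standing up to 50 mm above the underside, square bore 22 mm right through. About 220 g. Origin: centre of underside; z up its axis; x, y square to the boss flats; a tooth along x and every 30 degrees. Starts on the bench, boss up
- worn_gear: worn change gear, black: 12-tooth spur gear, tip diameter 68 mm, teeth 14.5 mm thick; square boss 34 x 34 mm standing up to 50 mm above the underside, square bore 22 mm right through. About 220 g. Origin: centre of underside; z up its axis; x, y square to the boss flats; a tooth along x and every 30 degrees. Two teeth broken off. Starts on the shaft, in mesh; lifts straight off
- scrap_tray: red open tray fixed on the bench, 130 x 130 mm outside, walls 4 mm thick and 25 mm high, floor 4 mm; origin at the centre of its underside, z up
- lane: fixed infeed lane: two aluminium rails along y, 58 mm apart inside, 10 mm thick, 35 mm high, no floor. Origin: on the bench, middle of the dark stop plate's inner face; +y runs from the stop to the open mouth. Rails straight to y = 220 mm, then flaring at 0.5 rad to 263 mm (106 mm wide). Tins against the stop have centres at y = 25, 75, 125, 175 mm
- clutch_base: grey block of the clutch lever, 70 x 50 x 25 mm, fixed on the bench; origin at the centre of its underside; the lever swings in this frame's x-z plane about a pivot 22 mm above the origin
- clutch (a joint): angle of the clutch lever, rad: 0 = out, leaning to -x of clutch_base; 1.0 = fully engaged, leaning to +x, against its end; starts near 0; it stays where it is left (turns with light friction, under 2 N at the knob)
- clutch_tip (a point): centre of the lever's red ball knob, 26 mm diameter, 80 mm from the pivot
- tin1: wax tin 1: upright cylinder, 50 mm diameter, 48 mm high, about 130 g, bare metal with a blue band and a loose gold lid; origin at the centre of its underside, z up. Between two and four of the four tins are present; the absent ones read None
- tin2: wax tin 2: upright cylinder, 50 mm diameter, 48 mm high, about 130 g, bare metal with a blue band and a loose gold lid; origin at the centre of its underside, z up. Between two and four of the four tins are present; the absent ones read None
- tin3: wax tin 3: upright cylinder, 50 mm diameter, 48 mm high, about 130 g, bare metal with a blue band and a loose gold lid; origin at the centre of its underside, z up. Between two and four of the four tins are present; the absent ones read None
- tin4: wax tin 4: upright cylinder, 50 mm diameter, 48 mm high, about 130 g, bare metal with a blue band and a loose gold lid; origin at the centre of its underside, z up. Between two and four of the four tins are present; the absent ones read None
- bench_brush: bystander: bench brush, wooden handle 300 mm long, black bristles; origin at the middle of its underside
- stain_jar: bystander: amber jar with black cap and pale label, 60 mm diameter, 75 mm high, standing near the lane's mouth; origin at the middle of its underside
- sanding_sponge: bystander: yellow and black sanding sponge, 100 x 60 x 28 mm; origin at the middle of its underside
- screwdriver: bystander: screwdriver lying on the bench; origin at the middle of its underside
- glue_bottle: bystander: white glue bottle, 60 mm diameter, 170 mm high; origin at the middle of its underside
- tape_roll: bystander: roll of brown tape, 90 mm diameter, 24 mm high; origin at the middle of its underside
- hammer: bystander: hammer lying on the bench; origin at the middle of its underside
Mind the look-alikes: they are no part of the job. What is shaped like the worn_gear but pink is not meant.

How it is judged:
By the outcome, as a careful person would: the job done as asked, in the order asked, and still so for the second after the job is handed in, with the robot touching nothing.
Of tin1, tin2, tin3, tin4 only 2 to 4 are there at a start; the rules pass over those that are not, and their reading is None.
At some moment in a run one of new_gear, tin1, tin2, tin3, tin4 may be knocked a few centimetres aside while the robot is not near it.
Once in a run the grip may slacken for a moment while it holds something.
It also fails if it takes over 210 s, if anything falls off the work surface, if the arm or the gripper's body presses on something with over 40 N, if the wrist force passes 120 N, or if a joint passes its speed limit or range.

## Working session

There is one attempt and no reset: what is moved stays moved. The work goes in short steps, Python scripts to look and compute and a tool call to move; the robot and the scene stay as the last step left them, time stands still between calls to the robot, and variables do not carry over. Pictures are saved under pics/ and viewed, about 12 in all and at most 16, crops included, and the job is handed in when it is done.

Besides the shell and the picture viewer there is one more tool, called after "Emit:" in YAML: its name, and indented under it one key for each argument. arm_command: Moves the arm, as the interface text tells. Its arguments: {"type":"object","properties":{"series":{"type":"array","items":{"type":"object","properties":{"dx":{"type":"number"},"dy":{"type":"number"},"dz":{"type":"number"},"rx":{"type":"number"},"ry":{"type":"number"},"rz":{"type":"number"}}}},"fingers":{"type":"number"},"force":{"type":"number"}},"required":["series"]}

```bash
mkdir -p pics
cat > h.py <<'E'
import numpy as np, cv2
from station import telemetry, eyes, job
def cam(n, save=None):
    c=eyes.read_camera(n)
    if save: cv2.imwrite('pics/'+save, c['image'])
    return c
def ray(c,u,v):
    d=np.array([(u-c['cx'])/c['fx'],-(v-c['cy'])/c['fy'],-1.0])
    E=np.array(c['extrinsics']); return E[:3,3],E[:3,:3]@d
def plane(c,u,v,z):
    o,d=ray(c,u,v); t=(z-o[2])/d[2]; return o+t*d
def pt(c,u,v):
    o,d=ray(c,u,v); return o+c['z_map'][int(v),int(u)]*d
def pts(c):
    v,u=np.mgrid[:400,:640]
    d=np.stack([(u-c['cx'])/c['fx'],-(v-c['cy'])/c['fy'],-np.ones(u.shape)],-1)*c['z_map'][...,None]
    E=np.array(c['extrinsics']); return d@E[:3,:3].T+E[:3,3]
E
python3 - <<'E'
from h import *
s=telemetry.state(); print(s)
for n in('top','side'):
    c=cam(n,n+'0.png'); print({k:v for k,v in c.items() if k not in('image','z_map')})
    np.savez(''+n+'0.npz',**c)
E
```

```text
{'time_s': 0.0, 'joint_positions': array([-5.00416207e+01,  2.20911511e+01,  3.78897613e-01, -2.78643833e-02,
       -6.84119283e+01, -1.48162948e+01]), 'joint_vel': array([ 0.03384285, -0.02252297, -0.04582097, -0.0766422 ,  0.0448645 ,
        0.04385032]), 'joint_efforts': array([-3.11727399e-04, -3.90665781e+01,  1.87403476e+01,  4.21981484e+00,
        1.09933061e-02, -1.88323520e-04]), 'tcp_pos': array([ 0.26536053, -0.5653647 ,  0.29115223]), 'tcp_rot': array([[-9.05333130e-01, -4.24700872e-01, -1.04530801e-03],
       [-4.24702142e-01,  9.05331034e-01,  1.95171416e-03],
       [ 1.17455078e-04,  2.21089605e-03, -9.99997549e-01]]), 'force': array([ 0.12831726, -0.22067256, -0.40874219]), 'wrist_torque': array([-0.01967899,  0.00419007,  0.03181548]), 'gripper_width': 1.0014876839566853}
{'fx': 484.44611837990215, 'fy': 484.44611837990215, 'cx': 316.77404213075573, 'cy': 198.55929328040617, 'extrinsics': array([[-0.01044093,  0.99132222, -0.13103912,  0.37308355],
       [-0.99994338, -0.01008152,  0.00340586,  0.04009466],
       [ 0.00205523,  0.13106726,  0.99137135,  1.46917548],
       [ 0.        ,  0.        ,  0.        ,  1.        ]])}
{'fx': 404.99532948530054, 'fy': 404.99532948530054, 'cx': 318.7118616202454, 'cy': 201.7125498803995, 'extrinsics': array([[-0.95661136,  0.15228798, -0.24840104,  0.22742471],
       [-0.291053  , -0.45988389,  0.83892488,  1.12613124],
       [ 0.01352254,  0.87482294,  0.48425403,  0.729049  ],
       [ 0.        ,  0.        ,  0.        ,  1.        ]])}
```

View pics/top0.png

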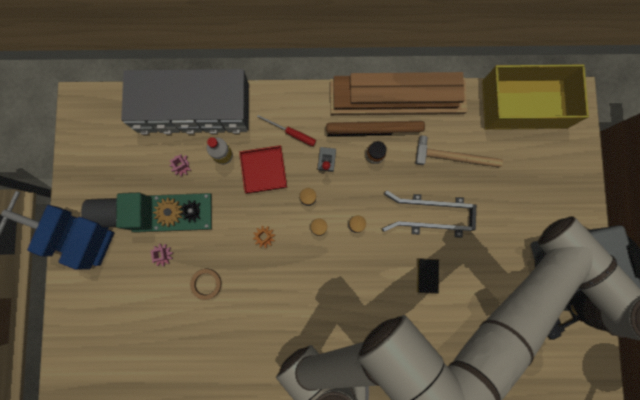

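View pics/side0.png

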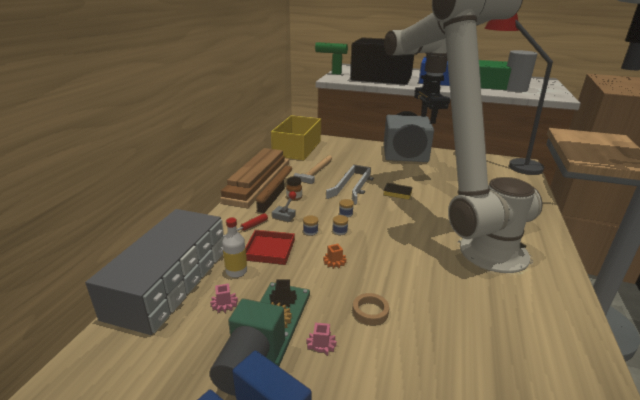

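The top view shows:
- Drive unit at (190,211), worn gear at (191,211) and new gear at (263,237).
- Pink decoys at (180,165) and (161,255).
- Tray at (263,170) and clutch at (326,160).
- Tins at (308,197), (319,227) and (357,224).
- Lane from (388,212) to the stop at (472,217).
- Jar at (376,151).

The side view agrees: three tins and the orange gear at (334,256).

Run:
```python
from h import *
c=dict(np.load('top0.npz')); P=pts(c); im=c['image']; hsv=cv2.cvtColor(im,cv2.COLOR_BGR2HSV)
H,S,V=[hsv[...,i].astype(int) for i in range(3)]; Z=P[...,2]
print('bench z',np.round([Z[300,300],Z[260,380],Z[200,350]],4))
def comp(m,u0,u1,v0,v1,name,minA=8):
    k=np.zeros(m.shape,np.uint8);k[v0:v1,u0:u1]=m[v0:v1,u0:u1]
    n,l,st,ce=cv2.connectedComponentsWithStats(k)
    for i in range(1,n):
        if st[i,4]>=minA:
            q=P[l==i]; r=cv2.minAreaRect((q[:,:2]*1000).astype(np.float32))
            print(name,'px',ce[i].round(1),'A',st[i,4],'med',np.median(q,0).round(4),'mean',q.mean(0).round(4),'rect',[np.round(x,1) for x in r])
comp((Z>.040)&(Z<.056),280,380,180,250,'tin')
comp((H<16)&(S>170)&(V>90)&(Z>.004),240,290,215,260,'newgear')
comp((Z>.042)&(H<20),240,290,215,260,'newboss')
comp((Z>.060)&(Z<.08),150,210,190,230,'wornboss')
comp((Z>.01)&(Z<.08),145,215,185,235,'plate')
comp((Z>.01)&(Z<.03)&(H>50)&(H<90),145,215,185,235,'plategreen')
comp((H<22)&(S>120)&(V>100)&(Z>.027)&(Z<.042),150,185,190,230,'brass')
comp(((H<6)|(H>174))&(S>150)&(V>60),235,290,140,200,'tray')
comp((Z>.026)&(Z<.045),380,480,185,240,'lane')
comp((Z>.012)&(Z<.035),310,340,140,175,'clutch')
comp(((H<6)|(H>174))&(S>150)&(Z>.04),315,340,145,180,'knob',3)
comp((Z>.05),362,390,135,165,'jar')
z=[cv2.resize(im[v:v+100,u:u+100],None,fx=4,fy=4,interpolation=cv2.INTER_CUBIC) for u,v in((145,165),(275,140))]
cv2.imwrite('pics/crop1.png',np.hstack(z))
np.set_printoptions(linewidth=200)
print((Z[195:232:2,380:480:4]*1000).round().astype(int))
```

```text
bench z [-0.0005  0.0013  0.0035]
tin px [307.4 195.5] A 214 med [0.5697 0.0639 0.0477] mean [0.5703 0.0629 0.0477] rect [array([570.3,  63.9]), array([47.4, 46.1]), np.float64(88.2)]
tin px [357.1 223.3] A 224 med [ 0.487  -0.0824  0.0476] mean [ 0.4865 -0.0825  0.0477] rect [array([487.5, -82.4]), array([47.7, 47.8]), np.float64(88.7)]
tin px [318.3 226.2] A 224 med [0.4795 0.0323 0.0481] mean [0.4791 0.0315 0.0479] rect [array([479.8,  32.4]), array([47.2, 47.5]), np.float64(89.9)]
newgear px [263.4 238.8] A 60 med [0.4413 0.1944 0.0422] mean [0.4444 0.1941 0.034 ] rect [array([448.2, 197.2]), array([40.4, 35.3]), np.float64(36.0)]
newgear px [267.8 232.5] A 8 med [0.4643 0.1828 0.0119] mean [0.4639 0.1828 0.0192] rect [array([464.2, 182.8]), array([19. ,  1.9]), np.float64(38.0)]
newboss px [261.9 235.5] A 86 med [0.4546 0.1967 0.05  ] mean [0.4524 0.1952 0.0662] rect [array([410.6, 132.3]), array([195.1,  39.6]), np.float64(56.4)]
wornboss px [187.9 209.6] A 103 med [0.5293 0.4114 0.0687] mean [0.5298 0.4102 0.0686] rect [array([530. , 410.8]), array([35. , 35.6]), np.float64(17
[... 3132 characters left out ...]
 -6   -2   -1   -1   -2    1    1    0   -4   -3   36   -2]
 [   2    1    1   -7   30   38   38   34   36   34   37   36   -1    1   -1    3   -6   -4    2    2    5    4    4   31    6]
 [  -1    3   -6   36   39   11   27   29   39   36   39   33   32   38   38   38   40   33   39   -2   -3   -2    1   32   -6]
 [   3    2   31   36   -2   -5    1    2    4    4    5    9   14   28   36   38   31   40   40   36 1469   36   25   37    1]
 [   7   39   -3    0   -3   -6    3   -3    0   10    1    4    0    4    1    0    2   -3    6   18   29   36   34   38   -3]
 [  -2   -5   -7    0    0    0    2    0    5    7    3    4    2    0    1   -3    2   -3    2   -1    4    3   -2   -1    2]]
```

View pics/crop1.png

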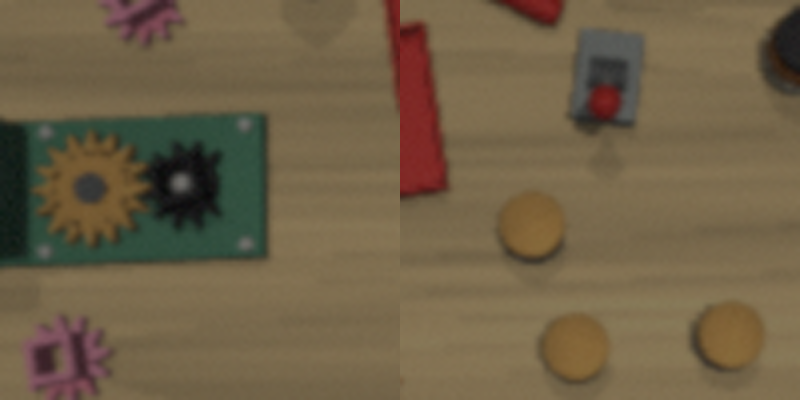

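The crop shows the worn gear meshed beside the brass gear, the clutch knob leaning towards the robot (-x), and three tins. Next I refine the lane and new gear, and compute the first move.

```bash
cat >> h.py <<'E'
from scipy.spatial.transform import Rotation as Ro
def to(x,y,z,jaw,s=None):
    """rows for tcp target xyz with jaw (tool y) at world yaw jaw (mod 180), tool down"""
    s=s or telemetry.state(); R=np.array(s['tcp_rot']); p=np.array(s['tcp_pos'])
    cur=np.degrees(np.arctan2(R[1,1],R[0,1])); jaw=cur+((jaw-cur+90)%180-90)
    a=np.radians(jaw); yv=np.array([np.cos(a),np.sin(a),0]); zv=np.array([0,0,-1.]); xv=np.cross(yv,zv)
    T=np.stack([xv,yv,zv],1); d=R.T@(np.array([x,y,z])-p)/.04; r=np.degrees(Ro.from_matrix(R.T@T).as_rotvec())/10
    print('to',(x,y,z,round(jaw,1)),'d',d.round(3),'r',r.round(3))
def st():
    s=telemetry.state(); R=s['tcp_rot']
    print('t',round(s['time_s'],2),'tcp',s['tcp_pos'].round(4),'jaw',round(float(np.degrees(np.arctan2(R[1,1],R[0,1]))),2),'F',s['force'].round(1),'w',round(s['gripper_width']*87,1),'j',s['joint_positions'].round(0)); return s
E
python3 - <<'E'
from h import *
c=dict(np.load('top0.npz')); P=pts(c); im=c['image']; hsv=cv2.cvtColor(im,cv2.COLOR_BGR2HSV)
H,S,V=[hsv[...,i].astype(int) for i in range(3)]; Z=P[...,2]
# lane
m=(Z>.024)&(Z<.045); m[:185]=0;m[240:]=0;m[:,:380]=0;m[:,480:]=0
q=P[m]
far=q[(q[:,1]<-.24)&(q[:,1]>-.40)]
for nm,sel in(('hi',far[:,0]>.512),('lo',far[:,0]<=.512)):
    g=far[sel]; k=np.polyfit(g[:,1],g[:,0],1); print(nm,'slope',k,'yaw',np.degrees(np.arctan(-k[0])),'x@-.3',np.polyval(k,-.3),len(g), 'width',np.std(g[:,0]-np.polyval(k,g[:,1]))*12**.5)
g=q[q[:,1]<-.4]; g=g[(g[:,0]>.475)&(g[:,0]<.525)]; print('stop y',np.percentile(g[:,1],[2,50,98]).round(4), g[:,0].mean().round(4))
print('mouth max y',np.percentile(q[q[:,0]>.51][:,1],99),np.percentile(q[q[:,0]<.51][:,1],99))
m=(Z>.043)&(Z<.058);m[:215]=0;m[260:]=0;m[:,:245]=0;m[:,285:]=0
q=P[m]; print('boss',len(q),q.mean(0).round(4),cv2.minAreaRect((q[:,:2]*1000).astype(np.float32)))
m=(Z>.008)&(Z<.058);m[:215]=0;m[260:]=0;m[:,:245]=0;m[:,285:]=0
q=P[m]; print('gear',len(q),q.mean(0).round(4),cv2.minAreaRect((q[:,:2]*1000).astype(np.float32)))
st(); to(.40,-.07,.28,106.5); to(.53,.41,.20,106.5)
cv2.imwrite('pics/crop2.png',cv2.resize(im[207:267,233:293],None,fx=8,fy=8,interpolation=cv2.INTER_CUBIC))
E
```

```text
hi slope [0.08290274 0.57299053] yaw -4.739139604482858 x@-.3 0.5481197116639979 199 width 0.010721128478421717
lo slope [0.08620146 0.50596718] yaw -4.926800675201163 x@-.3 0.4801067396759581 198 width 0.010853861888202245
stop y [-0.4363 -0.428  -0.4047] 0.4978
mouth max y -0.17242289553441356 -0.1631919726426399
boss 84 [0.4533 0.1973 0.0498] ((452.92333984375, 196.54339599609375), (33.62547302246094, 33.9519157409668), 39.45582962036133)
gear 263 [0.4524 0.1943 0.0269] ((463.8215026855469, 183.83584594726562), (127.72579956054688, 95.74129486083984), 18.69481086730957)
t 0.1 tcp [ 0.2654 -0.5654  0.2913] jaw 115.14 F [-0.3  0.  -0.2] w 87.3 j [-50.  22.   0.  -0. -68. -15.]
to (0.4, -0.07, 0.28, np.float64(106.5)) d [-8.308  9.783  0.3  ] r [ 0.011 -0.002  0.864]
to (0.53, 0.41, 0.2, np.float64(106.5)) d [-16.347  19.262   2.318] r [ 0.011 -0.002  0.864]
```

View pics/crop2.png

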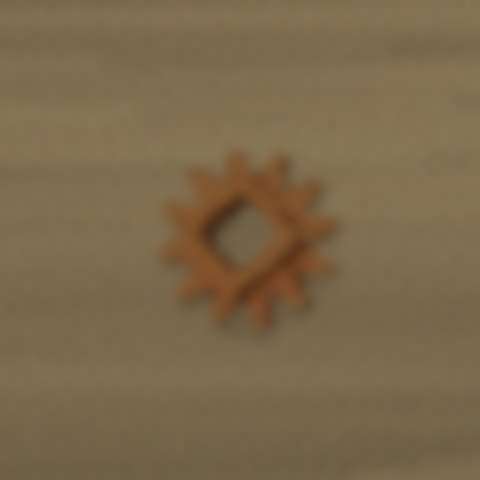

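Emit:
arm_command:
  series:
    - {"dx": -8.3, "dy": 9.8, "dz": 0.3, "rz": 0.86}
    - {"dx": -8.3, "dy": 9.8, "dz": 0.3, "rz": 0.86}
    - {"dx": -8.3, "dy": 9.8, "dz": 0.3, "rz": 0.86}
    - {"dx": -8.3, "dy": 9.8, "dz": 0.3, "rz": 0.86}
    - {"dx": -8.3, "dy": 9.8, "dz": 0.3, "rz": 0.86}
    - {"dx": -8.3, "dy": 9.8, "dz": 0.3, "rz": 0.86}
    - {"dx": -8.3, "dy": 9.8, "dz": 0.3, "rz": 0.86}
    - {"dx": -8.3, "dy": 9.8, "dz": 0.3, "rz": 0.86}
    - {"dx": -8.3, "dy": 9.8, "dz": 0.3, "rz": 0.86}
    - {"dx": -8.3, "dy": 9.8, "dz": 0.3, "rz": 0.86}
  fingers: 0
  force: 30

```text
validation failed for argument at $.se...
```

Emit:
arm_command:
  series:
    - {"dx": -6.5, "dy": 10.6, "dz": 2.0}
    - {"dx": -6.5, "dy": 10.6, "dz": 2.0}
    - {"dx": -6.5, "dy": 10.6, "dz": 2.0}
    - {"dx": -6.5, "dy": 10.6, "dz": 2.0}
    - {"dx": -6.5, "dy": 10.6, "dz": 2.0}
    - {"dx": -6.5, "dy": 10.6, "dz": 2.0}
    - {"dx": -6.5, "dy": 10.6, "dz": 2.0}
    - {"dx": -6.5, "dy": 10.6, "dz": 2.0}
    - {"dx": -6.5, "dy": 10.6, "dz": 2.0}
    - {"dx": -6.5, "dy": 10.6, "dz": 2.0}

```text
validation failed for argument at $.se...
```

Run:
```python
from h import *
st(); to(.5297,.4106,.112,106.5); cam('top','top1.png')
```

```text
t 0.1 tcp [ 0.2654 -0.5654  0.2913] jaw 115.14 F [-0.3  0.  -0.2] w 87.3 j [-50.  22.   0.  -0. -68. -15.]
to (0.5297, 0.4106, 0.112, np.float64(106.5)) d [-16.347  19.274   4.518] r [ 0.011 -0.002  0.864]
```

View pics/top1.png

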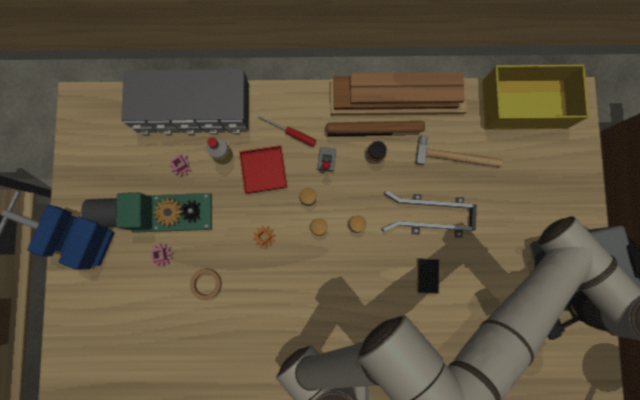

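The picture is unchanged from the start, because both moves were refused. I'll give every key in each row.

Emit:
arm_command:
  series:
    - {"dx": -8.3, "dy": 9.8, "dz": 0.3, "rx": 0, "ry": 0, "rz": 0.86}
    - {"dx": -8.3, "dy": 9.8, "dz": 0.3, "rx": 0, "ry": 0, "rz": 0.86}
    - {"dx": -8.3, "dy": 9.8, "dz": 0.3, "rx": 0, "ry": 0, "rz": 0.86}
    - {"dx": -8.3, "dy": 9.8, "dz": 0.3, "rx": 0, "ry": 0, "rz": 0.86}
    - {"dx": -8.3, "dy": 9.8, "dz": 0.3, "rx": 0, "ry": 0, "rz": 0.86}
    - {"dx": -8.3, "dy": 9.8, "dz": 0.3, "rx": 0, "ry": 0, "rz": 0.86}
    - {"dx": -8.3, "dy": 9.8, "dz": 0.3, "rx": 0, "ry": 0, "rz": 0.86}
    - {"dx": -8.3, "dy": 9.8, "dz": 0.3, "rx": 0, "ry": 0, "rz": 0.86}
    - {"dx": -8.3, "dy": 9.8, "dz": 0.3, "rx": 0, "ry": 0, "rz": 0.86}
    - {"dx": -8.3, "dy": 9.8, "dz": 0.3, "rx": 0, "ry": 0, "rz": 0.86}
  fingers: 0
  force: 30

```text
time_s: 1.4
tcp_pos: [0.3995, -0.0693, 0.2801]
tcp_rot: [[-0.958, -0.287, -0.001], [-0.287, 0.958, -0.0], [0.001, 0.0, -1.0]]
force: [-0.2, 0.7, -0.1]
gripper_width: 0.998
```

Emit:
arm_command:
  series:
    - {"dx": -6.5, "dy": 10.6, "dz": 2.0, "rx": 0, "ry": 0, "rz": 0}
    - {"dx": -6.5, "dy": 10.6, "dz": 2.0, "rx": 0, "ry": 0, "rz": 0}
    - {"dx": -6.5, "dy": 10.6, "dz": 2.0, "rx": 0, "ry": 0, "rz": 0}
    - {"dx": -6.5, "dy": 10.6, "dz": 2.0, "rx": 0, "ry": 0, "rz": 0}
    - {"dx": -6.5, "dy": 10.6, "dz": 2.0, "rx": 0, "ry": 0, "rz": 0}
    - {"dx": -6.5, "dy": 10.6, "dz": 2.0, "rx": 0, "ry": 0, "rz": 0}
    - {"dx": -6.5, "dy": 10.6, "dz": 2.0, "rx": 0, "ry": 0, "rz": 0}
    - {"dx": -6.5, "dy": 10.6, "dz": 2.0, "rx": 0, "ry": 0, "rz": 0}
    - {"dx": -6.5, "dy": 10.6, "dz": 2.0, "rx": 0, "ry": 0, "rz": 0}
    - {"dx": -6.5, "dy": 10.6, "dz": 2.0, "rx": 0, "ry": 0, "rz": 0}

```text
time_s: 2.65
tcp_pos: [0.5288, 0.4089, 0.1992]
tcp_rot: [[-0.959, -0.283, -0.002], [-0.283, 0.959, -0.002], [0.002, -0.001, -1.0]]
force: [-0.3, -0.7, 0.8]
gripper_width: 1.005
```

Run:
```python
from h import *
st(); to(.5297,.4106,.112,106.5); cam('top','top2.png')
```

```text
t 2.65 tcp [0.5288 0.4089 0.1992] jaw 106.43 F [-0.3 -0.7  0.8] w 87.5 j [  52.   30.    0.   -0.  -60. -125.]
to (0.5297, 0.4106, 0.112, np.float64(106.5)) d [-0.037  0.038  2.18 ] r [-0.008 -0.011 -0.007]
```

View pics/top2.png

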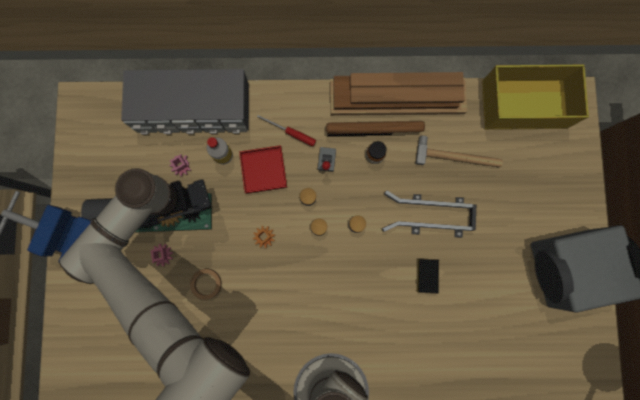

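No tins were hidden, so exactly three are present. The arm is over the worn gear, and the wrist's apparent offset is parallax. I descend, grip and lift.

Emit:
arm_command:
  series:
    - {"dx": -0.04, "dy": 0.04, "dz": 0.7, "rx": 0, "ry": 0, "rz": 0}
    - {"dx": -0.04, "dy": 0.04, "dz": 1.4, "rx": 0, "ry": 0, "rz": 0}
    - {"dx": -0.04, "dy": 0.04, "dz": 1.9, "rx": 0, "ry": 0, "rz": 0}
    - {"dx": -0.04, "dy": 0.04, "dz": 2.18, "rx": 0, "ry": 0, "rz": 0}
    - {"dx": -0.04, "dy": 0.04, "dz": 2.18, "rx": 0, "ry": 0, "rz": 0}
    - {"dx": -0.04, "dy": 0.04, "dz": 2.18, "rx": 0, "ry": 0, "rz": 0}
    - {"dx": -0.04, "dy": 0.04, "dz": 2.18, "rx": 0, "ry": 0, "rz": 0}
    - {"dx": -0.04, "dy": 0.04, "dz": 2.18, "rx": 0, "ry": 0, "rz": 0}
    - {"dx": -0.04, "dy": 0.04, "dz": 2.18, "rx": 0, "ry": 0, "rz": 0}
    - {"dx": -0.04, "dy": 0.04, "dz": 2.18, "rx": 0, "ry": 0, "rz": 0}

```text
time_s: 3.95
tcp_pos: [0.5291, 0.4127, 0.113]
tcp_rot: [[-0.959, -0.285, -0.0], [-0.285, 0.959, 0.0], [0.0, 0.0, -1.0]]
force: [0.6, 0.2, 0.4]
gripper_width: 1.001
```

Emit:
arm_command:
  series:
    - {"dx": 0, "dy": 0, "dz": 0, "rx": 0, "ry": 0, "rz": 0}
    - {"dx": 0, "dy": 0, "dz": 0, "rx": 0, "ry": 0, "rz": 0}
    - {"dx": 0, "dy": 0, "dz": 0, "rx": 0, "ry": 0, "rz": 0}
    - {"dx": 0, "dy": 0, "dz": 0, "rx": 0, "ry": 0, "rz": 0}
    - {"dx": 0, "dy": 0, "dz": 0, "rx": 0, "ry": 0, "rz": 0}
    - {"dx": 0, "dy": 0, "dz": 0, "rx": 0, "ry": 0, "rz": 0}
    - {"dx": 0, "dy": 0, "dz": 0, "rx": 0, "ry": 0, "rz": 0}
    - {"dx": 0, "dy": 0, "dz": 0, "rx": 0, "ry": 0, "rz": 0}
    - {"dx": 0, "dy": 0, "dz": 0, "rx": 0, "ry": 0, "rz": 0}
    - {"dx": 0, "dy": 0, "dz": 0, "rx": 0, "ry": 0, "rz": 0}
  fingers: 255
  force: 30

```text
time_s: 5.2
tcp_pos: [0.5295, 0.4111, 0.1132]
tcp_rot: [[-0.959, -0.284, -0.001], [-0.284, 0.959, -0.003], [0.001, -0.002, -1.0]]
force: [1.3, -4.1, 1.4]
gripper_width: 0.387
```

Run:
```python
from h import *
s=st(); print(s['wrist_torque'].round(2)); to(.5297,.4106,.23,106.5); to(.658,.200,.20,106.5)
```

```text
t 5.2 tcp [0.5295 0.4111 0.1132] jaw 106.52 F [ 1.3 -4.1  1.4] w 33.7 j [  52.   35.   -4.    0.  -50. -125.]
[-1.46 -0.59  0.04]
to (0.5297, 0.4106, 0.23, np.float64(106.5)) d [ 0.003 -0.021 -2.92 ] r [-0.014 -0.008  0.002]
to (0.658, 0.2, 0.2, np.float64(106.5)) d [-1.576 -5.979 -2.158] r [-0.014 -0.008  0.002]
```

Emit:
arm_command:
  series:
    - {"dx": 0, "dy": 0, "dz": -1.4, "rx": 0, "ry": 0, "rz": 0}
    - {"dx": 0, "dy": 0, "dz": -2.8, "rx": 0, "ry": 0, "rz": 0}
    - {"dx": 0, "dy": 0, "dz": -4.2, "rx": 0, "ry": 0, "rz": -1.0}
    - {"dx": -0.4, "dy": -1.2, "dz": -4.2, "rx": 0, "ry": 0, "rz": -2.0}
    - {"dx": -0.7, "dy": -2.4, "dz": -4.2, "rx": 0, "ry": 0, "rz": -3.0}
    - {"dx": -1.0, "dy": -3.6, "dz": -4.2, "rx": 0, "ry": 0, "rz": -4.0}
    - {"dx": -1.3, "dy": -4.8, "dz": -4.2, "rx": 0, "ry": 0, "rz": -5.0}
    - {"dx": -1.58, "dy": -5.98, "dz": -4.2, "rx": 0, "ry": 0, "rz": -6.0}
    - {"dx": -1.58, "dy": -5.98, "dz": -4.2, "rx": 0, "ry": 0, "rz": -7.0}
    - {"dx": -1.58, "dy": -5.98, "dz": -4.2, "rx": 0, "ry": 0, "rz": -8.0}

```text
time_s: 6.45
tcp_pos: [0.6578, 0.2005, 0.2797]
tcp_rot: [[0.118, -0.993, -0.002], [-0.993, -0.118, 0.0], [-0.001, 0.002, -1.0]]
force: [0.4, -0.1, -2.2]
gripper_width: 0.386
```

Run:
```python
from h import *
s=st(); print(s['wrist_torque'].round(2)); to(.658,.198,.102,190)
c=dict(np.load('top0.npz')); P=pts(c); q=P[130:165,200:235].reshape(-1,3); q=q[(q[:,2]>.03)&(q[:,2]<.2)]; print('bottle',q.mean(0).round(3),q.max(0).round(3),q.min(0).round(3))
```

```text
t 6.45 tcp [0.6578 0.2005 0.2797] jaw -173.24 F [ 0.4 -0.1 -2.2] w 33.6 j [ 30.  29.   9.  -0. -71. -24.]
[0.05 0.16 0.02]
to (0.658, 0.198, 0.102, np.float64(-170.0)) d [ 0.066 -0.005  4.443] r [ 0.011  0.004 -0.324]
bottle [0.701 0.317 0.108] [0.777 0.362 0.176] [0.675 0.285 0.03 ]
```

Emit:
arm_command:
  series:
    - {"dx": 0.06, "dy": 0, "dz": 1.2, "rx": 0, "ry": 0, "rz": -0.3}
    - {"dx": 0.06, "dy": 0, "dz": 2.4, "rx": 0, "ry": 0, "rz": -0.3}
    - {"dx": 0.06, "dy": 0, "dz": 3.5, "rx": 0, "ry": 0, "rz": -0.3}
    - {"dx": 0.06, "dy": 0, "dz": 4.2, "rx": 0, "ry": 0, "rz": -0.3}
    - {"dx": 0.06, "dy": 0, "dz": 4.5, "rx": 0, "ry": 0, "rz": -0.3}
    - {"dx": 0.06, "dy": 0, "dz": 4.5, "rx": 0, "ry": 0, "rz": -0.3}
    - {"dx": 0.06, "dy": 0, "dz": 4.5, "rx": 0, "ry": 0, "rz": -0.3}
    - {"dx": 0.06, "dy": 0, "dz": 4.5, "rx": 0, "ry": 0, "rz": -0.3}
    - {"dx": 0.06, "dy": 0, "dz": 4.5, "rx": 0, "ry": 0, "rz": -0.3}
    - {"dx": 0.06, "dy": 0, "dz": 4.5, "rx": 0, "ry": 0, "rz": -0.3}

```text
time_s: 7.7
tcp_pos: [0.6582, 0.1989, 0.1014]
tcp_rot: [[0.166, -0.986, 0.0], [-0.986, -0.166, 0.0], [-0.0, -0.001, -1.0]]
force: [-0.2, 0.5, -2.7]
gripper_width: 0.388
```

Emit:
arm_command:
  series:
    - {"dx": 0, "dy": 0, "dz": 0, "rx": 0, "ry": 0, "rz": 0}
    - {"dx": 0, "dy": 0, "dz": 0, "rx": 0, "ry": 0, "rz": 0}
    - {"dx": 0, "dy": 0, "dz": 0, "rx": 0, "ry": 0, "rz": 0}
    - {"dx": 0, "dy": 0, "dz": 0, "rx": 0, "ry": 0, "rz": 0}
    - {"dx": 0, "dy": 0, "dz": 0, "rx": 0, "ry": 0, "rz": 0}
    - {"dx": 0, "dy": 0, "dz": -0.7, "rx": 0, "ry": 0, "rz": 0}
    - {"dx": 0, "dy": 0, "dz": -1.8, "rx": 0, "ry": 0, "rz": 0}
    - {"dx": 0, "dy": 0, "dz": -3.0, "rx": 0, "ry": 0, "rz": 0}
    - {"dx": 0, "dy": 0, "dz": -3.0, "rx": 0, "ry": 0, "rz": 0}
    - {"dx": 0, "dy": 0, "dz": -3.0, "rx": 0, "ry": 0, "rz": 0}
  fingers: 0

```text
time_s: 8.95
tcp_pos: [0.6576, 0.1988, 0.2207]
tcp_rot: [[0.165, -0.986, -0.001], [-0.986, -0.165, 0.0], [-0.0, 0.001, -1.0]]
force: [0.3, -0.5, -0.1]
gripper_width: 1.0
```

Run:
```python
from h import *
st(); c=cam('top','top3.png'); P=pts(c); Z=P[...,2]
m=(Z>.043)&(Z<.058);m[:215]=0;m[260:]=0;m[:,:245]=0;m[:,285:]=0
q=P[m]; print('boss',len(q),q.mean(0).round(4),cv2.minAreaRect((q[:,:2]*1000).astype(np.float32)))
m=(Z>.044)&(Z<.065);m[:140]=0;m[200:]=0;m[:,:240]=0;m[:,290:]=0
q=P[m]; print('worn boss in tray',len(q),q.mean(0).round(4))
for y in(219.5,): to(.453,.1968,.18,y); to(.453,.1968,.094,y)
```

```text
t 8.95 tcp [0.6576 0.1988 0.2207] jaw -170.48 F [ 0.3 -0.5 -0.1] w 87.0 j [ 30.  31.   5.  -0. -64. -21.]
boss 85 [0.4526 0.1964 0.0493] ((453.1231994628906, 196.6714630126953), (34.31988525390625, 33.961788177490234), 39.65380096435547)
worn boss in tray 31 [0.6637 0.2119 0.0527]
to (0.453, 0.1968, 0.18, np.float64(-140.5)) d [-0.8    5.045  1.006] r [ 1.400e-02  2.000e-03 -2.998e+00]
to (0.453, 0.1968, 0.094, np.float64(-140.5)) d [-0.8    5.04   3.156] r [ 1.400e-02  2.000e-03 -2.998e+00]
```

Emit:
arm_command:
  series:
    - {"dx": -0.2, "dy": 1.3, "dz": 0, "rx": 0, "ry": 0, "rz": -0.8}
    - {"dx": -0.4, "dy": 2.6, "dz": 0.3, "rx": 0, "ry": 0, "rz": -1.6}
    - {"dx": -0.6, "dy": 3.9, "dz": 0.6, "rx": 0, "ry": 0, "rz": -2.4}
    - {"dx": -0.8, "dy": 5.04, "dz": 1.0, "rx": 0, "ry": 0, "rz": -3.0}
    - {"dx": -0.8, "dy": 5.04, "dz": 1.2, "rx": 0, "ry": 0, "rz": -3.0}
    - {"dx": -0.8, "dy": 5.04, "dz": 1.9, "rx": 0, "ry": 0, "rz": -3.0}
    - {"dx": -0.8, "dy": 5.04, "dz": 2.6, "rx": 0, "ry": 0, "rz": -3.0}
    - {"dx": -0.8, "dy": 5.04, "dz": 3.0, "rx": 0, "ry": 0, "rz": -3.0}
    - {"dx": -0.8, "dy": 5.04, "dz": 3.16, "rx": 0, "ry": 0, "rz": -3.0}
    - {"dx": -0.8, "dy": 5.04, "dz": 3.16, "rx": 0, "ry": 0, "rz": -3.0}

```text
time_s: 10.25
tcp_pos: [0.4543, 0.197, 0.094]
tcp_rot: [[0.636, -0.771, -0.001], [-0.771, -0.636, -0.001], [0.0, 0.001, -1.0]]
force: [-0.2, 0.3, -0.4]
gripper_width: 1.002
```

Emit:
arm_command:
  series:
    - {"dx": 0, "dy": 0, "dz": 0, "rx": 0, "ry": 0, "rz": 0}
    - {"dx": 0, "dy": 0, "dz": 0, "rx": 0, "ry": 0, "rz": 0}
    - {"dx": 0, "dy": 0, "dz": 0, "rx": 0, "ry": 0, "rz": 0}
    - {"dx": 0, "dy": 0, "dz": 0, "rx": 0, "ry": 0, "rz": 0}
    - {"dx": 0, "dy": 0, "dz": 0, "rx": 0, "ry": 0, "rz": 0}
    - {"dx": 0, "dy": 0, "dz": 0, "rx": 0, "ry": 0, "rz": 0}
    - {"dx": 0, "dy": 0, "dz": 0, "rx": 0, "ry": 0, "rz": 0}
    - {"dx": 0, "dy": 0, "dz": 0, "rx": 0, "ry": 0, "rz": 0}
    - {"dx": 0, "dy": 0, "dz": 0, "rx": 0, "ry": 0, "rz": 0}
    - {"dx": 0, "dy": 0, "dz": 0, "rx": 0, "ry": 0, "rz": 0}
  fingers: 255
  force: 40

```text
time_s: 11.5
tcp_pos: [0.4536, 0.1967, 0.0946]
tcp_rot: [[0.637, -0.771, -0.001], [-0.771, -0.637, -0.001], [0.0, 0.001, -1.0]]
force: [-2.5, -2.4, 3.2]
gripper_width: 0.39
```

Run:
```python
from h import *
s=st(); print(s['wrist_torque'].round(2)); to(.453,.1968,.25,s and 219.5); to(.5295,.4105,.20,226.5)
```

```text
t 11.5 tcp [0.4536 0.1967 0.0946] jaw -140.47 F [-2.5 -2.4  3.2] w 33.9 j [ 42.  24. -31.  -0. -35.  -3.]
[-0.56  0.92 -0.08]
to (0.453, 0.1968, 0.25, np.float64(-140.5)) d [-0.012  0.015 -3.885] r [ 0.008 -0.     0.003]
to (0.5295, 0.4105, 0.2, np.float64(-133.5)) d [-2.915 -4.862 -2.642] r [ 0.008  0.    -0.697]
```

Emit:
arm_command:
  series:
    - {"dx": 0, "dy": 0, "dz": -1.3, "rx": 0, "ry": 0, "rz": 0}
    - {"dx": 0, "dy": 0, "dz": -2.6, "rx": 0, "ry": 0, "rz": 0}
    - {"dx": -0.7, "dy": -1.2, "dz": -2.64, "rx": 0, "ry": 0, "rz": -0.35}
    - {"dx": -1.3, "dy": -2.2, "dz": -2.64, "rx": 0, "ry": 0, "rz": -0.7}
    - {"dx": -1.9, "dy": -3.2, "dz": -2.64, "rx": 0, "ry": 0, "rz": -0.7}
    - {"dx": -2.5, "dy": -4.2, "dz": -2.64, "rx": 0, "ry": 0, "rz": -0.7}
    - {"dx": -2.92, "dy": -4.86, "dz": -2.64, "rx": 0, "ry": 0, "rz": -0.7}
    - {"dx": -2.92, "dy": -4.86, "dz": -2.64, "rx": 0, "ry": 0, "rz": -0.7}
    - {"dx": -2.92, "dy": -4.86, "dz": -2.64, "rx": 0, "ry": 0, "rz": -0.7}
    - {"dx": -2.92, "dy": -4.86, "dz": -2.64, "rx": 0, "ry": 0, "rz": -0.7}

```text
time_s: 12.75
tcp_pos: [0.5294, 0.4101, 0.2001]
tcp_rot: [[0.725, -0.688, -0.0], [-0.688, -0.725, -0.0], [-0.0, 0.0, -1.0]]
force: [0.3, -0.2, -2.4]
gripper_width: 0.387
```

Run:
```python
from h import *
s=st(); print(s['wrist_torque'].round(2)); to(.5295,.4106,.145,226.5)
```

```text
t 12.75 tcp [0.5294 0.4101 0.2001] jaw -133.5 F [ 0.3 -0.2 -2.4] w 33.7 j [ 52.  30.   0.  -0. -60.  -5.]
[-0.08  0.12 -0.04]
to (0.5295, 0.4106, 0.145, np.float64(-133.5)) d [-0.006 -0.012  1.378] r [0.002 0.001 0.   ]
```

Emit:
arm_command:
  series:
    - {"dx": 0, "dy": -0.01, "dz": 0.6, "rx": 0, "ry": 0, "rz": 0}
    - {"dx": 0, "dy": -0.01, "dz": 1.1, "rx": 0, "ry": 0, "rz": 0}
    - {"dx": 0, "dy": -0.01, "dz": 1.3, "rx": 0, "ry": 0, "rz": 0}
    - {"dx": 0, "dy": -0.01, "dz": 1.4, "rx": 0, "ry": 0, "rz": 0}
    - {"dx": 0, "dy": -0.01, "dz": 1.5, "rx": 0, "ry": 0, "rz": 0}
    - {"dx": 0, "dy": -0.01, "dz": 1.55, "rx": 0, "ry": 0, "rz": 0}
    - {"dx": 0, "dy": -0.01, "dz": 1.6, "rx": 0, "ry": 0, "rz": 0}
    - {"dx": 0, "dy": -0.01, "dz": 1.65, "rx": 0, "ry": 0, "rz": 0}
    - {"dx": 0, "dy": -0.01, "dz": 1.7, "rx": 0, "ry": 0, "rz": 0}
    - {"dx": 0, "dy": -0.01, "dz": 1.7, "rx": 0, "ry": 0, "rz": 0}

```text
time_s: 14.0
tcp_pos: [0.5298, 0.4111, 0.132]
tcp_rot: [[0.726, -0.688, -0.0], [-0.688, -0.726, -0.0], [0.0, 0.0, -1.0]]
force: [0.2, -0.3, -1.7]
gripper_width: 0.386
```

Run:
```python
from h import *
s=st(); print(s['wrist_torque'].round(2)); to(.5295,.4105,.1146,226.5)
```

```text
t 14.0 tcp [0.5298 0.4111 0.132 ] jaw -133.46 F [ 0.2 -0.3 -1.7] w 33.6 j [ 52.  34.  -4.  -0. -52.  -5.]
[-0.01  0.17  0.03]
to (0.5295, 0.4105, 0.1146, np.float64(-133.5)) d [0.006 0.016 0.436] r [ 0.002 -0.     0.004]
```

Emit:
arm_command:
  series:
    - {"dx": 0, "dy": 0, "dz": 0.07, "rx": 0, "ry": 0, "rz": 0.1}
    - {"dx": 0, "dy": 0, "dz": 0.14, "rx": 0, "ry": 0, "rz": -0.1}
    - {"dx": 0, "dy": 0, "dz": 0.2, "rx": 0, "ry": 0, "rz": 0.1}
    - {"dx": 0, "dy": 0, "dz": 0.26, "rx": 0, "ry": 0, "rz": -0.1}
    - {"dx": 0, "dy": 0, "dz": 0.32, "rx": 0, "ry": 0, "rz": 0.1}
    - {"dx": 0, "dy": 0, "dz": 0.36, "rx": 0, "ry": 0, "rz": -0.1}
    - {"dx": 0, "dy": 0, "dz": 0.4, "rx": 0, "ry": 0, "rz": 0.1}
    - {"dx": 0, "dy": 0, "dz": 0.43, "rx": 0, "ry": 0, "rz": 0}
    - {"dx": 0, "dy": 0, "dz": 0.45, "rx": 0, "ry": 0, "rz": 0}
    - {"dx": 0, "dy": 0, "dz": 0.45, "rx": 0, "ry": 0, "rz": 0}

```text
time_s: 15.25
tcp_pos: [0.5299, 0.4112, 0.1147]
tcp_rot: [[0.726, -0.688, 0.0], [-0.688, -0.726, 0.0], [0.0, -0.0, -1.0]]
force: [-1.0, 0.4, -0.3]
gripper_width: 0.387
```

Run:
```python
from h import *
s=st(); print(s['wrist_torque'].round(2)); to(.5295,.4105,.1146,226.5)
```

```text
t 15.25 tcp [0.5299 0.4112 0.1147] jaw -133.45 F [-1.   0.4 -0.3] w 33.6 j [ 52.  35.  -4.   0. -50.  -5.]
[-0.15  0.4   0.04]
to (0.5295, 0.4105, 0.1146, np.float64(-133.5)) d [0.006 0.019 0.001] r [-0.001 -0.001  0.005]
```

Emit:
arm_command:
  series:
    - {"dx": 0, "dy": 0, "dz": 0.03, "rx": 0, "ry": 0, "rz": 0}
    - {"dx": 0, "dy": 0, "dz": 0.05, "rx": 0, "ry": 0, "rz": 0.1}
    - {"dx": 0, "dy": 0, "dz": 0.05, "rx": 0, "ry": 0, "rz": -0.1}
    - {"dx": 0, "dy": 0, "dz": 0.05, "rx": 0, "ry": 0, "rz": 0}
    - {"dx": 0, "dy": 0, "dz": 0.05, "rx": 0, "ry": 0, "rz": 0}
    - {"dx": 0, "dy": 0, "dz": 0.05, "rx": 0, "ry": 0, "rz": 0}
    - {"dx": 0, "dy": 0, "dz": 0.05, "rx": 0, "ry": 0, "rz": 0}
    - {"dx": 0, "dy": 0, "dz": 0.05, "rx": 0, "ry": 0, "rz": 0}
    - {"dx": 0, "dy": 0, "dz": 0.05, "rx": 0, "ry": 0, "rz": 0}
    - {"dx": 0, "dy": 0, "dz": 0.05, "rx": 0, "ry": 0, "rz": 0}

```text
time_s: 16.5
tcp_pos: [0.5302, 0.4114, 0.1146]
tcp_rot: [[0.726, -0.687, 0.002], [-0.687, -0.726, 0.001], [0.001, -0.002, -1.0]]
force: [-2.9, -1.4, 6.9]
gripper_width: 0.383
```

Emit:
arm_command:
  series:
    - {"dx": 0, "dy": 0, "dz": 0, "rx": 0, "ry": 0, "rz": 0}
    - {"dx": 0, "dy": 0, "dz": 0, "rx": 0, "ry": 0, "rz": 0}
    - {"dx": 0, "dy": 0, "dz": 0, "rx": 0, "ry": 0, "rz": 0}
    - {"dx": 0, "dy": 0, "dz": 0, "rx": 0, "ry": 0, "rz": 0}
    - {"dx": 0, "dy": 0, "dz": 0, "rx": 0, "ry": 0, "rz": 0}
    - {"dx": 0, "dy": 0, "dz": -0.6, "rx": 0, "ry": 0, "rz": 0}
    - {"dx": 0, "dy": 0, "dz": -1.7, "rx": 0, "ry": 0, "rz": 0}
    - {"dx": 0, "dy": 0, "dz": -3.0, "rx": 0, "ry": 0, "rz": 0}
    - {"dx": 0, "dy": 0, "dz": -4.0, "rx": 0, "ry": 0, "rz": 0}
    - {"dx": 0, "dy": 0, "dz": -4.0, "rx": 0, "ry": 0, "rz": 0}
  fingers: 0

```text
time_s: 17.75
tcp_pos: [0.531, 0.4122, 0.2772]
tcp_rot: [[0.726, -0.687, 0.007], [-0.688, -0.726, 0.007], [0.0, -0.009, -1.0]]
force: [-0.5, 0.7, 0.7]
gripper_width: 0.997
```

```bash
cat >> h.py <<'E'
LA=np.array([.5035,-.425]); LY=np.array([.0842,.9964])   # lane origin, +y
def tins(c):
    P=pts(c); Z=P[...,2]; m=((Z>.038)&(Z<.056)).astype(np.uint8); m[:165]=0; m[265:]=0; m[:,:285]=0; m[:,490:]=0
    m=cv2.morphologyEx(m,cv2.MORPH_OPEN,np.ones((3,3),np.uint8)); n,l,s,ce=cv2.connectedComponentsWithStats(m)
    for i in range(1,n):
        if s[i,4]>60:
            q=P[l==i]; p=q.mean(0); r=cv2.minEnclosingCircle((q[:,:2]*1000).astype(np.float32))
            d=p[:2]-LA; print('tin px',ce[i].round(0),'A',s[i,4],'xyz',p.round(4),'circ',np.round(r[0],1),round(r[1],1),'lane y',round(d@LY,4),'x',round(d@np.array([LY[1],-LY[0]]),4))
E
python3 - <<'E'
from h import *
st(); c=cam('top','top4.png'); tins(c); P=pts(c); q=P[195:225,175:205].reshape(-1,3); q=q[(q[:,2]>.06)&(q[:,2]<.085)]; print('gear top',len(q),q.mean(0).round(4))
to(.487,-.0825,.26,85.2)
cv2.imwrite('pics/crop4.png',cv2.resize(c['image'][150:250,140:240],None,fx=5,fy=5,interpolation=cv2.INTER_CUBIC))
E
```

```text
t 17.75 tcp [0.531  0.4122 0.2772] jaw -133.43 F [-0.5  0.7  0.7] w 86.8 j [ 52.  27.   6.   0. -69.  -5.]
tin px [307. 195.] A 203 xyz [0.5706 0.0639 0.0475] circ [571.1  63.3] 25.1 lane y 0.4928 x 0.0257
tin px [357. 223.] A 224 xyz [ 0.4864 -0.0827  0.0473] circ [486.6 -82.5] 24.7 lane y 0.3396 x -0.0459
tin px [319. 226.] A 211 xyz [0.479  0.0309 0.0477] circ [479.2  31.9] 24.7 lane y 0.4522 x -0.0628
gear top 0 [nan nan nan]
to (0.487, -0.0825, 0.26, np.float64(-94.8)) d [7.715 9.707 0.313] r [-0.023 -0.005 -3.866]<stdin>:2: RuntimeWarning: Mean of empty slice.
  ret = um.true_divide(
```

View pics/crop4.png

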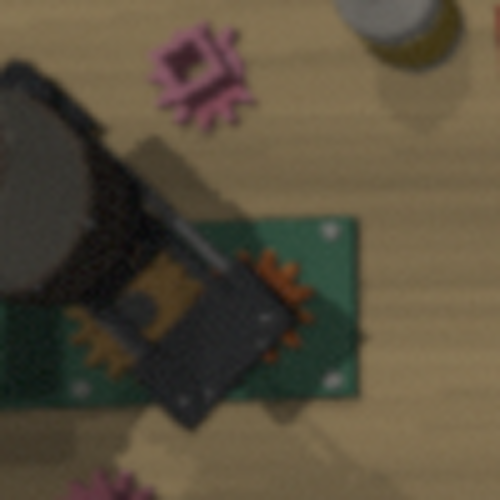

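Gear is seated: the press gave 7 N with no further travel, and the picture shows orange teeth meshed with the brass gear. Now the tins.

Emit:
arm_command:
  series:
    - {"dx": 1.2, "dy": 1.5, "dz": 0.1, "rx": 0, "ry": 0, "rz": -0.6}
    - {"dx": 2.2, "dy": 2.7, "dz": 0.3, "rx": -0.02, "ry": 0, "rz": -1.2}
    - {"dx": 3.2, "dy": 4.0, "dz": 0.3, "rx": -0.02, "ry": 0, "rz": -1.8}
    - {"dx": 4.2, "dy": 5.3, "dz": 0.3, "rx": -0.02, "ry": 0, "rz": -2.4}
    - {"dx": 5.1, "dy": 6.4, "dz": 0.3, "rx": -0.02, "ry": 0, "rz": -3.0}
    - {"dx": 6.1, "dy": 7.6, "dz": 0.3, "rx": -0.02, "ry": 0, "rz": -3.5}
    - {"dx": 7.1, "dy": 8.9, "dz": 0.3, "rx": -0.02, "ry": 0, "rz": -3.86}
    - {"dx": 7.7, "dy": 9.7, "dz": 0.3, "rx": -0.02, "ry": 0, "rz": -3.86}
    - {"dx": 7.7, "dy": 9.7, "dz": 1.3, "rx": -0.02, "ry": 0, "rz": -3.86}
    - {"dx": 7.7, "dy": 9.7, "dz": 2.2, "rx": -0.02, "ry": 0, "rz": -3.86}

```text
time_s: 19.05
tcp_pos: [0.4853, -0.0835, 0.1822]
tcp_rot: [[0.996, -0.087, -0.003], [-0.087, -0.996, -0.003], [-0.003, 0.003, -1.0]]
force: [-0.3, -0.1, -0.1]
gripper_width: 0.998
```

Run:
```python
from h import *
st(); to(.4866,-.0826,.078,85.2)
c=cam('top','top5.png'); P=pts(c); q=P[195:225,175:205].reshape(-1,3); q=q[(q[:,2]>.06)&(q[:,2]<.085)]; print('gear top',len(q),q.mean(0).round(4), cv2.minAreaRect((q[:,:2]*1000).astype(np.float32)))
tins(c)
cv2.imwrite('pics/crop5.png',cv2.resize(c['image'][145:245,140:300],None,fx=5,fy=5,interpolation=cv2.INTER_CUBIC))
```

```text
t 19.05 tcp [ 0.4853 -0.0835  0.1822] jaw -95.02 F [-0.3 -0.1 -0.1] w 86.8 j [  9.  16. -27.   0. -48.  76.]
to (0.4866, -0.0826, 0.078, np.float64(-94.8)) d [ 0.039 -0.033  2.605] r [ 0.018  0.017 -0.022]
gear top 100 [0.5295 0.4106 0.0683] ((530.265625, 411.00732421875), (34.30088424682617, 34.4002571105957), 46.031986236572266)
tin px [307. 195.] A 188 xyz [0.5731 0.063  0.0469] circ [571.6  63.2] 24.4 lane y 0.4921 x 0.0283
```

View pics/crop5.png

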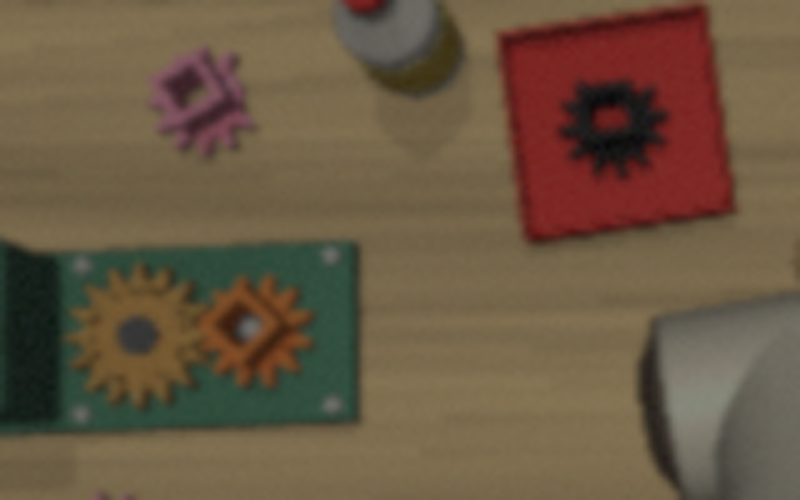

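The orange gear sits meshed on the shaft, with its boss top at the same height as the worn one's was (68.3 vs 68.6 mm). The worn gear is upright in the tray. I descend on the first tin and grip it lightly.

Emit:
arm_command:
  series:
    - {"dx": 0.04, "dy": -0.03, "dz": 0.8, "rx": 0.02, "ry": 0.02, "rz": -0.02}
    - {"dx": 0.04, "dy": -0.03, "dz": 1.6, "rx": 0.02, "ry": 0.02, "rz": -0.02}
    - {"dx": 0.04, "dy": -0.03, "dz": 2.2, "rx": 0.02, "ry": 0.02, "rz": -0.02}
    - {"dx": 0.04, "dy": -0.03, "dz": 2.5, "rx": 0.02, "ry": 0.02, "rz": -0.02}
    - {"dx": 0.04, "dy": -0.03, "dz": 2.6, "rx": 0.02, "ry": 0.02, "rz": -0.02}
    - {"dx": 0.04, "dy": -0.03, "dz": 2.6, "rx": 0.02, "ry": 0.02, "rz": -0.02}
    - {"dx": 0.04, "dy": -0.03, "dz": 2.6, "rx": 0.02, "ry": 0.02, "rz": -0.02}
    - {"dx": 0.04, "dy": -0.03, "dz": 2.6, "rx": 0.02, "ry": 0.02, "rz": -0.02}
    - {"dx": 0.04, "dy": -0.03, "dz": 2.6, "rx": 0.02, "ry": 0.02, "rz": -0.02}
    - {"dx": 0.04, "dy": -0.03, "dz": 2.6, "rx": 0.02, "ry": 0.02, "rz": -0.02}

```text
time_s: 20.35
tcp_pos: [0.4881, -0.0815, 0.0804]
tcp_rot: [[0.997, -0.081, 0.003], [-0.081, -0.997, 0.0], [0.003, -0.0, -1.0]]
force: [0.4, -0.6, 0.4]
gripper_width: 1.001
```

Emit:
arm_command:
  series:
    - {"dx": 0, "dy": 0, "dz": 0, "rx": 0, "ry": 0, "rz": 0}
    - {"dx": 0, "dy": 0, "dz": 0, "rx": 0, "ry": 0, "rz": 0}
    - {"dx": 0, "dy": 0, "dz": 0, "rx": 0, "ry": 0, "rz": 0}
    - {"dx": 0, "dy": 0, "dz": 0, "rx": 0, "ry": 0, "rz": 0}
    - {"dx": 0, "dy": 0, "dz": 0, "rx": 0, "ry": 0, "rz": 0}
    - {"dx": 0, "dy": 0, "dz": 0, "rx": 0, "ry": 0, "rz": 0}
    - {"dx": 0, "dy": 0, "dz": 0, "rx": 0, "ry": 0, "rz": 0}
    - {"dx": 0, "dy": 0, "dz": 0, "rx": 0, "ry": 0, "rz": 0}
    - {"dx": 0, "dy": 0, "dz": 0, "rx": 0, "ry": 0, "rz": 0}
    - {"dx": 0, "dy": 0, "dz": 0, "rx": 0, "ry": 0, "rz": 0}
  fingers: 140
  force: 6

```text
time_s: 21.6
tcp_pos: [0.488, -0.0816, 0.0802]
tcp_rot: [[0.997, -0.081, 0.002], [-0.081, -0.997, 0.0], [0.002, -0.0, -1.0]]
force: [0.5, -0.3, -1.1]
gripper_width: 0.572
```

```bash
cat >> h.py <<'E'
def lane(y,x=0,z=.078): 
    p=LA+y*LY+x*np.array([LY[1],-LY[0]]); print('lane',x,y,end=' '); to(p[0],p[1],z,85.17)
E
python3 - <<'E'
from h import *
st(); lane(.33); lane(.06)
E
```

```text
t 21.6 tcp [ 0.488  -0.0816  0.0802] jaw -94.66 F [ 0.5 -0.3 -1.1] w 49.7 j [  9.  25. -32.   0. -33.  76.]
lane 0 0.33 to (np.float64(0.5312859999999999), np.float64(-0.096188), 0.078, np.float64(-94.8)) d [1.107 0.276 0.058] r [-0.001 -0.013  0.017]
lane 0 0.06 to (np.float64(0.5085519999999999), np.float64(-0.365216), 0.078, np.float64(-94.8)) d [1.088 7.026 0.056] r [-0.001 -0.013  0.017]
```

Emit:
arm_command:
  series:
    - {"dx": 0.3, "dy": 0.05, "dz": 0.02, "rx": 0, "ry": 0, "rz": 0}
    - {"dx": 0.7, "dy": 0.15, "dz": 0.02, "rx": 0, "ry": 0, "rz": 0.02}
    - {"dx": 1.0, "dy": 0.3, "dz": 0.03, "rx": 0, "ry": 0, "rz": 0.02}
    - {"dx": 1.1, "dy": 0.6, "dz": 0.03, "rx": 0, "ry": -0.01, "rz": 0.02}
    - {"dx": 1.1, "dy": 1.0, "dz": 0.03, "rx": 0, "ry": -0.01, "rz": 0.02}
    - {"dx": 1.1, "dy": 1.5, "dz": 0.03, "rx": 0, "ry": -0.01, "rz": 0.02}
    - {"dx": 1.1, "dy": 2.0, "dz": 0.03, "rx": 0, "ry": -0.01, "rz": 0.02}
    - {"dx": 1.1, "dy": 2.5, "dz": 0.03, "rx": 0, "ry": -0.01, "rz": 0.02}
    - {"dx": 1.1, "dy": 2.9, "dz": 0.03, "rx": 0, "ry": -0.01, "rz": 0.02}
    - {"dx": 1.1, "dy": 3.1, "dz": 0.03, "rx": 0, "ry": -0.01, "rz": 0.02}

```text
time_s: 22.85
tcp_pos: [0.5219, -0.2097, 0.0795]
tcp_rot: [[0.996, -0.086, 0.002], [-0.086, -0.996, 0.0], [0.002, -0.0, -1.0]]
force: [0.0, 3.2, 5.6]
gripper_width: 0.575
```

Run:
```python
from h import *
s=st(); d=s['tcp_pos'][:2]-LA; print(d@LY, d@np.array([LY[1],-LY[0]])); lane(.06)
```

```text
t 22.85 tcp [ 0.5219 -0.2097  0.0795] jaw -94.92 F [0.  3.2 5.6] w 50.0 j [ -5.  30. -22.  -0. -38.  91.]
0.21604137638076298 0.00020168480255423893
lane 0 0.06 to (np.float64(0.5085519999999999), np.float64(-0.365216), 0.078, np.float64(-94.8)) d [1.000e-03 3.901e+00 3.500e-02] r [-0.002 -0.009 -0.009]
```

Emit:
arm_command:
  series:
    - {"dx": 0, "dy": 0.3, "dz": 0, "rx": 0, "ry": 0, "rz": 0}
    - {"dx": 0, "dy": 0.7, "dz": 0, "rx": 0, "ry": 0, "rz": 0}
    - {"dx": 0, "dy": 1.2, "dz": 0, "rx": 0, "ry": 0, "rz": 0}
    - {"dx": 0, "dy": 1.7, "dz": 0, "rx": 0, "ry": 0, "rz": 0}
    - {"dx": 0, "dy": 2.2, "dz": 0, "rx": 0, "ry": 0, "rz": 0}
    - {"dx": 0, "dy": 2.7, "dz": 0, "rx": 0, "ry": 0, "rz": 0}
    - {"dx": 0, "dy": 3.2, "dz": 0, "rx": 0, "ry": 0, "rz": 0}
    - {"dx": 0, "dy": 3.6, "dz": 0, "rx": 0, "ry": 0, "rz": 0}
    - {"dx": 0, "dy": 3.8, "dz": 0, "rx": 0, "ry": 0, "rz": 0}
    - {"dx": 0, "dy": 3.9, "dz": 0, "rx": 0, "ry": 0, "rz": 0}

```text
time_s: 24.1
tcp_pos: [0.5084, -0.3644, 0.0795]
tcp_rot: [[0.996, -0.085, 0.001], [-0.085, -0.996, 0.001], [0.001, -0.001, -1.0]]
force: [1.6, 4.9, 6.2]
gripper_width: 0.572
```

Emit:
arm_command:
  series:
    - {"dx": 0, "dy": 0, "dz": 0, "rx": 0, "ry": 0, "rz": 0}
    - {"dx": 0, "dy": 0, "dz": 0, "rx": 0, "ry": 0, "rz": 0}
    - {"dx": 0, "dy": 0, "dz": 0, "rx": 0, "ry": 0, "rz": 0}
    - {"dx": 0, "dy": 0, "dz": 0, "rx": 0, "ry": 0, "rz": 0}
    - {"dx": 0, "dy": 0, "dz": -0.4, "rx": 0, "ry": 0, "rz": 0}
    - {"dx": 0, "dy": 0, "dz": -0.9, "rx": 0, "ry": 0, "rz": 0}
    - {"dx": 0, "dy": 0, "dz": -1.5, "rx": 0, "ry": 0, "rz": 0}
    - {"dx": 0, "dy": 0, "dz": -2.3, "rx": 0, "ry": 0, "rz": 0}
    - {"dx": 0, "dy": 0, "dz": -3.3, "rx": 0, "ry": 0, "rz": 0}
    - {"dx": 0, "dy": 0, "dz": -3.3, "rx": 0, "ry": 0, "rz": 0}
  fingers: 85

```text
time_s: 25.35
tcp_pos: [0.5104, -0.3651, 0.2166]
tcp_rot: [[0.996, -0.084, 0.01], [-0.084, -0.996, -0.004], [0.01, 0.004, -1.0]]
force: [0.2, 0.9, -1.0]
gripper_width: 0.668
```

Run:
```python
from h import *
s=st(); c=cam('top','top6.png'); tins(c); to(.4791,.0317,.18,85.2)
c=cam('side','side6.png'); cv2.imwrite('pics/crop6.png',cv2.resize(c['image'][130:290,260:460],None,fx=3.5,fy=3.5,interpolation=cv2.INTER_CUBIC))
```

```text
t 25.35 tcp [ 0.5104 -0.3651  0.2166] jaw -94.81 F [ 0.2  0.9 -1. ] w 58.1 j [-21.  25.  -6.   0. -58. 106.]
tin px [307. 195.] A 206 xyz [0.5712 0.0626 0.0477] circ [570.7  63.2] 24.8 lane y 0.4916 x 0.0264
tin px [318. 226.] A 221 xyz [0.479  0.0313 0.0477] circ [479.5  31.9] 24.9 lane y 0.4526 x -0.0628
to (0.4791, 0.0317, 0.18, np.float64(-94.8)) d [-1.593 -9.805  0.831] r [ 0.008 -0.033 -0.005]
```

View pics/crop6.png

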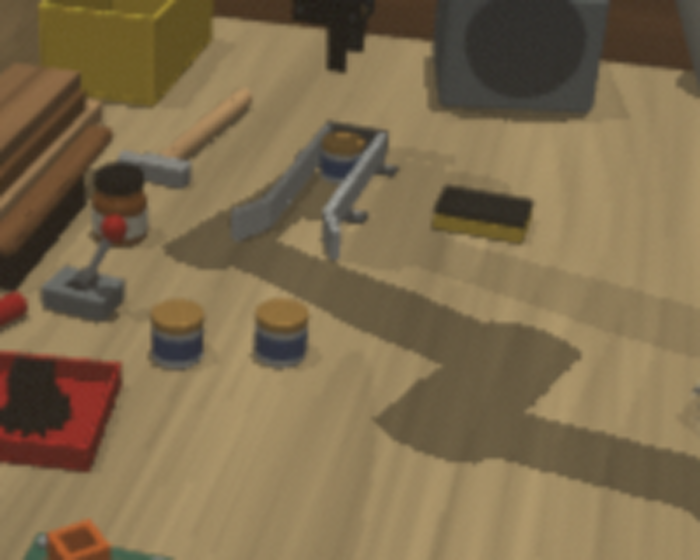

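The first tin stands in the lane near the stop, lid on. The other two stand on the open bench. On to the second tin.

Emit:
arm_command:
  series:
    - {"dx": -0.3, "dy": -1.4, "dz": 0, "rx": 0, "ry": -0.03, "rz": 0}
    - {"dx": -0.5, "dy": -2.8, "dz": 0, "rx": 0, "ry": -0.03, "rz": 0}
    - {"dx": -0.7, "dy": -4.3, "dz": 0, "rx": 0, "ry": -0.03, "rz": 0}
    - {"dx": -0.9, "dy": -5.7, "dz": 0, "rx": 0, "ry": -0.03, "rz": 0}
    - {"dx": -1.1, "dy": -7.1, "dz": 0, "rx": 0, "ry": -0.03, "rz": 0}
    - {"dx": -1.4, "dy": -8.5, "dz": 0.4, "rx": 0, "ry": -0.03, "rz": 0}
    - {"dx": -1.6, "dy": -9.8, "dz": 0.8, "rx": 0, "ry": -0.03, "rz": 0}
    - {"dx": -1.6, "dy": -9.8, "dz": 0.9, "rx": 0, "ry": -0.03, "rz": 0}
    - {"dx": -1.6, "dy": -9.8, "dz": 1.2, "rx": 0, "ry": -0.03, "rz": 0}
    - {"dx": -1.6, "dy": -9.8, "dz": 1.4, "rx": 0, "ry": -0.03, "rz": 0}
  fingers: 0

```text
time_s: 26.7
tcp_pos: [0.4776, 0.0307, 0.1541]
tcp_rot: [[0.996, -0.087, -0.006], [-0.087, -0.996, 0.0], [-0.006, 0.0, -1.0]]
force: [0.0, -1.0, 0.2]
gripper_width: 1.001
```

Run:
```python
from h import *
s=st(); to(.4792,.0317,.079,85.2)
```

```text
t 26.7 tcp [0.4776 0.0307 0.1541] jaw -94.97 F [ 0.  -1.   0.2] w 87.1 j [ 23.  17. -30.  -0. -43.  62.]
to (0.4792, 0.0317, 0.079, np.float64(-94.8)) d [ 0.048 -0.03   1.877] r [ 0.002  0.035 -0.017]
```

Emit:
arm_command:
  series:
    - {"dx": 0.05, "dy": -0.03, "dz": 0.5, "rx": 0, "ry": 0.035, "rz": -0.01}
    - {"dx": 0.05, "dy": -0.03, "dz": 1.1, "rx": 0, "ry": 0.035, "rz": -0.01}
    - {"dx": 0.05, "dy": -0.03, "dz": 1.6, "rx": 0, "ry": 0.035, "rz": -0.01}
    - {"dx": 0.05, "dy": -0.03, "dz": 1.8, "rx": 0, "ry": 0.035, "rz": -0.01}
    - {"dx": 0.05, "dy": -0.03, "dz": 1.88, "rx": 0, "ry": 0.035, "rz": -0.01}
    - {"dx": 0.05, "dy": -0.03, "dz": 1.88, "rx": 0, "ry": 0.035, "rz": -0.01}
    - {"dx": 0.05, "dy": -0.03, "dz": 1.88, "rx": 0, "ry": 0.035, "rz": -0.01}
    - {"dx": 0.05, "dy": -0.03, "dz": 1.88, "rx": 0, "ry": 0.035, "rz": -0.01}
    - {"dx": 0.05, "dy": -0.03, "dz": 1.88, "rx": 0, "ry": 0.035, "rz": -0.01}
    - {"dx": 0.05, "dy": -0.03, "dz": 1.88, "rx": 0, "ry": 0.035, "rz": -0.01}

```text
time_s: 27.95
tcp_pos: [0.4798, 0.033, 0.0801]
tcp_rot: [[0.997, -0.083, 0.002], [-0.083, -0.997, 0.0], [0.002, -0.0, -1.0]]
force: [-0.2, -0.2, -0.2]
gripper_width: 1.0
```

Emit:
arm_command:
  series:
    - {"dx": 0, "dy": 0, "dz": 0, "rx": 0, "ry": 0, "rz": 0}
    - {"dx": 0, "dy": 0, "dz": 0, "rx": 0, "ry": 0, "rz": 0}
    - {"dx": 0, "dy": 0, "dz": 0, "rx": 0, "ry": 0, "rz": 0}
    - {"dx": 0, "dy": 0, "dz": 0, "rx": 0, "ry": 0, "rz": 0}
    - {"dx": 0, "dy": 0, "dz": 0, "rx": 0, "ry": 0, "rz": 0}
    - {"dx": 0, "dy": 0, "dz": 0, "rx": 0, "ry": 0, "rz": 0}
    - {"dx": 0, "dy": 0, "dz": 0, "rx": 0, "ry": 0, "rz": 0}
    - {"dx": 0, "dy": 0, "dz": 0, "rx": 0, "ry": 0, "rz": 0}
    - {"dx": 0, "dy": 0, "dz": 0, "rx": 0, "ry": 0, "rz": 0}
    - {"dx": 0, "dy": 0, "dz": 0, "rx": 0, "ry": 0, "rz": 0}
  fingers: 140
  force: 6

```text
time_s: 29.2
tcp_pos: [0.4797, 0.0329, 0.0799]
tcp_rot: [[0.997, -0.083, 0.001], [-0.083, -0.997, 0.0], [0.001, -0.0, -1.0]]
force: [-0.8, -0.4, -0.1]
gripper_width: 0.576
```

Run:
```python
from h import *
st(); lane(.36,z=.079); lane(.14,z=.079)
```

```text
t 29.2 tcp [0.4797 0.0329 0.0799] jaw -94.76 F [-0.8 -0.4 -0.1] w 50.1 j [ 23.  24. -34.   0. -32.  62.]
lane 0 0.36 to (np.float64(0.533812), np.float64(-0.06629600000000002), 0.079, np.float64(-94.8)) d [1.554 2.358 0.024] r [-0.001 -0.007  0.007]
lane 0 0.14 to (np.float64(0.515288), np.float64(-0.285504), 0.079, np.float64(-94.8)) d [1.548 7.858 0.023] r [-0.001 -0.007  0.007]
```

Emit:
arm_command:
  series:
    - {"dx": 0.15, "dy": 0.25, "dz": 0.01, "rx": 0, "ry": 0, "rz": 0}
    - {"dx": 0.35, "dy": 0.6, "dz": 0.01, "rx": 0, "ry": 0, "rz": 0}
    - {"dx": 0.6, "dy": 1.0, "dz": 0.02, "rx": 0, "ry": 0, "rz": 0}
    - {"dx": 0.85, "dy": 1.4, "dz": 0.02, "rx": 0, "ry": 0, "rz": 0}
    - {"dx": 1.1, "dy": 1.8, "dz": 0.02, "rx": 0, "ry": 0, "rz": 0}
    - {"dx": 1.3, "dy": 2.2, "dz": 0.02, "rx": 0, "ry": 0, "rz": 0}
    - {"dx": 1.45, "dy": 2.6, "dz": 0.02, "rx": 0, "ry": 0, "rz": 0}
    - {"dx": 1.55, "dy": 3.1, "dz": 0.02, "rx": 0, "ry": 0, "rz": 0}
    - {"dx": 1.55, "dy": 3.5, "dz": 0.02, "rx": 0, "ry": 0, "rz": 0}
    - {"dx": 1.55, "dy": 3.7, "dz": 0.02, "rx": 0, "ry": 0, "rz": 0}

```text
time_s: 30.45
tcp_pos: [0.5302, -0.121, 0.0798]
tcp_rot: [[0.996, -0.084, 0.004], [-0.084, -0.996, 0.0], [0.004, -0.001, -1.0]]
force: [1.0, 4.1, 6.0]
gripper_width: 0.574
```

Run:
```python
from h import *
st(); lane(.14,z=.079)
```

```text
t 30.45 tcp [ 0.5302 -0.121   0.0798] jaw -94.82 F [1.  4.1 6. ] w 49.9 j [  4.  29. -25.  -0. -36.  81.]
lane 0 0.14 to (np.float64(0.515288), np.float64(-0.285504), 0.079, np.float64(-94.8)) d [-0.027  4.13   0.018] r [-0.004 -0.024  0.001]
```

Emit:
arm_command:
  series:
    - {"dx": -0.01, "dy": 0.3, "dz": 0, "rx": 0, "ry": 0, "rz": 0}
    - {"dx": -0.02, "dy": 0.7, "dz": 0, "rx": 0, "ry": -0.01, "rz": 0}
    - {"dx": -0.03, "dy": 1.2, "dz": 0, "rx": 0, "ry": -0.01, "rz": 0}
    - {"dx": -0.03, "dy": 1.7, "dz": 0, "rx": 0, "ry": -0.01, "rz": 0}
    - {"dx": -0.03, "dy": 2.2, "dz": 0, "rx": 0, "ry": -0.01, "rz": 0}
    - {"dx": -0.03, "dy": 2.7, "dz": 0, "rx": 0, "ry": -0.01, "rz": 0}
    - {"dx": -0.03, "dy": 3.2, "dz": 0, "rx": 0, "ry": -0.01, "rz": 0}
    - {"dx": -0.03, "dy": 3.7, "dz": 0, "rx": 0, "ry": -0.01, "rz": 0}
    - {"dx": -0.03, "dy": 4.0, "dz": 0, "rx": 0, "ry": -0.01, "rz": 0}
    - {"dx": -0.03, "dy": 4.1, "dz": 0, "rx": 0, "ry": -0.01, "rz": 0}

```text
time_s: 31.7
tcp_pos: [0.5146, -0.2842, 0.0798]
tcp_rot: [[0.996, -0.084, 0.001], [-0.084, -0.996, 0.0], [0.001, -0.0, -1.0]]
force: [0.1, 4.5, 6.4]
gripper_width: 0.572
```

Emit:
arm_command:
  series:
    - {"dx": 0, "dy": 0, "dz": 0, "rx": 0, "ry": 0, "rz": 0}
    - {"dx": 0, "dy": 0, "dz": 0, "rx": 0, "ry": 0, "rz": 0}
    - {"dx": 0, "dy": 0, "dz": 0, "rx": 0, "ry": 0, "rz": 0}
    - {"dx": 0, "dy": 0, "dz": 0, "rx": 0, "ry": 0, "rz": 0}
    - {"dx": 0, "dy": 0, "dz": -0.4, "rx": 0, "ry": 0, "rz": 0}
    - {"dx": 0, "dy": 0, "dz": -0.9, "rx": 0, "ry": 0, "rz": 0}
    - {"dx": 0, "dy": 0, "dz": -1.5, "rx": 0, "ry": 0, "rz": 0}
    - {"dx": 0, "dy": 0, "dz": -2.3, "rx": 0, "ry": 0, "rz": 0}
    - {"dx": 0, "dy": 0, "dz": -3.3, "rx": 0, "ry": 0, "rz": 0}
    - {"dx": 0, "dy": 0, "dz": -3.3, "rx": 0, "ry": 0, "rz": 0}
  fingers: 85

```text
time_s: 32.95
tcp_pos: [0.5164, -0.2837, 0.2163]
tcp_rot: [[0.997, -0.082, 0.009], [-0.082, -0.997, -0.003], [0.009, 0.002, -1.0]]
force: [-0.3, -0.4, -0.9]
gripper_width: 0.67
```

Run:
```python
from h import *
s=st(); c=cam('top','top7.png'); tins(c); to(.5708,.0632,.15,85.2)
```

```text
t 32.95 tcp [ 0.5164 -0.2837  0.2163] jaw -94.71 F [-0.3 -0.4 -0.9] w 58.3 j [-13.  22. -11.   0. -56.  98.]
tin px [307. 195.] A 213 xyz [0.5706 0.0629 0.0473] circ [570.9  63.2] 24.8 lane y 0.4918 x 0.0258
to (0.5708, 0.0632, 0.15, np.float64(-94.8)) d [ 0.662 -8.745  1.595] r [ 0.003 -0.027  0.006]
```

Emit:
arm_command:
  series:
    - {"dx": 0.1, "dy": -1.4, "dz": 0, "rx": 0, "ry": -0.03, "rz": 0}
    - {"dx": 0.2, "dy": -2.8, "dz": 0, "rx": 0, "ry": -0.03, "rz": 0}
    - {"dx": 0.3, "dy": -4.2, "dz": 0, "rx": 0, "ry": -0.03, "rz": 0}
    - {"dx": 0.4, "dy": -5.6, "dz": 0, "rx": 0, "ry": -0.03, "rz": 0}
    - {"dx": 0.5, "dy": -7.0, "dz": 0, "rx": 0, "ry": -0.03, "rz": 0}
    - {"dx": 0.6, "dy": -8.2, "dz": 0.3, "rx": 0, "ry": -0.03, "rz": 0}
    - {"dx": 0.66, "dy": -8.74, "dz": 0.6, "rx": 0, "ry": -0.03, "rz": 0}
    - {"dx": 0.66, "dy": -8.74, "dz": 0.9, "rx": 0, "ry": -0.03, "rz": 0}
    - {"dx": 0.66, "dy": -8.74, "dz": 1.2, "rx": 0, "ry": -0.03, "rz": 0}
    - {"dx": 0.66, "dy": -8.74, "dz": 1.5, "rx": 0, "ry": -0.03, "rz": 0}
  fingers: 0

```text
time_s: 34.25
tcp_pos: [0.5695, 0.0618, 0.1503]
tcp_rot: [[0.996, -0.085, -0.006], [-0.085, -0.996, 0.0], [-0.006, 0.0, -1.0]]
force: [-0.4, 0.6, -0.0]
gripper_width: 1.003
```

Run:
```python
from h import *
s=st(); to(.5708,.0632,.079,85.2); tins(cam('top','top8.png'))
```

```text
t 34.25 tcp [0.5695 0.0618 0.1503] jaw -94.86 F [-0.4  0.6 -0. ] w 87.3 j [ 22.  25. -17.  -0. -48.  63.]
to (0.5708, 0.0632, 0.079, np.float64(-94.8)) d [ 0.041 -0.038  1.782] r [ 0.001  0.036 -0.006]
tin px [425. 213.] A 220 xyz [ 0.5145 -0.2823  0.0477] circ [ 514.5 -282.8] 24.8 lane y 0.1431 x -0.001
tin px [452. 216.] A 227 xyz [ 0.5065 -0.3625  0.0478] circ [ 506.5 -362.8] 25.8 lane y 0.0625 x -0.0023
```

Emit:
arm_command:
  series:
    - {"dx": 0.04, "dy": -0.04, "dz": 0.5, "rx": 0, "ry": 0.035, "rz": 0}
    - {"dx": 0.04, "dy": -0.04, "dz": 1.1, "rx": 0, "ry": 0.035, "rz": 0}
    - {"dx": 0.04, "dy": -0.04, "dz": 1.5, "rx": 0, "ry": 0.035, "rz": 0}
    - {"dx": 0.04, "dy": -0.04, "dz": 1.7, "rx": 0, "ry": 0.035, "rz": 0}
    - {"dx": 0.04, "dy": -0.04, "dz": 1.78, "rx": 0, "ry": 0.035, "rz": 0}
    - {"dx": 0.04, "dy": -0.04, "dz": 1.78, "rx": 0, "ry": 0.035, "rz": 0}
    - {"dx": 0.04, "dy": -0.04, "dz": 1.78, "rx": 0, "ry": 0.035, "rz": 0}
    - {"dx": 0.04, "dy": -0.04, "dz": 1.78, "rx": 0, "ry": 0.035, "rz": 0}
    - {"dx": 0.04, "dy": -0.04, "dz": 1.78, "rx": 0, "ry": 0.035, "rz": 0}
    - {"dx": 0.04, "dy": -0.04, "dz": 1.78, "rx": 0, "ry": 0.035, "rz": 0}

```text
time_s: 35.55
tcp_pos: [0.5712, 0.0647, 0.0802]
tcp_rot: [[0.997, -0.083, 0.001], [-0.083, -0.997, 0.0], [0.001, -0.0, -1.0]]
force: [-0.6, 0.1, 1.0]
gripper_width: 0.996
```

Emit:
arm_command:
  series:
    - {"dx": 0, "dy": 0, "dz": 0, "rx": 0, "ry": 0, "rz": 0}
    - {"dx": 0, "dy": 0, "dz": 0, "rx": 0, "ry": 0, "rz": 0}
    - {"dx": 0, "dy": 0, "dz": 0, "rx": 0, "ry": 0, "rz": 0}
    - {"dx": 0, "dy": 0, "dz": 0, "rx": 0, "ry": 0, "rz": 0}
    - {"dx": 0, "dy": 0, "dz": 0, "rx": 0, "ry": 0, "rz": 0}
    - {"dx": 0, "dy": 0, "dz": 0, "rx": 0, "ry": 0, "rz": 0}
    - {"dx": 0, "dy": 0, "dz": 0, "rx": 0, "ry": 0, "rz": 0}
    - {"dx": 0, "dy": 0, "dz": 0, "rx": 0, "ry": 0, "rz": 0}
    - {"dx": 0, "dy": 0, "dz": 0, "rx": 0, "ry": 0, "rz": 0}
    - {"dx": 0, "dy": 0, "dz": 0, "rx": 0, "ry": 0, "rz": 0}
  fingers: 140
  force: 6

```text
time_s: 36.8
tcp_pos: [0.5711, 0.0646, 0.08]
tcp_rot: [[0.997, -0.083, 0.0], [-0.083, -0.997, 0.0], [0.0, -0.0, -1.0]]
force: [-0.4, 0.2, 0.1]
gripper_width: 0.573
```

Run:
```python
from h import *
st(); lane(.36,z=.079); lane(.222,z=.079)
```

```text
t 36.8 tcp [0.5711 0.0646 0.08  ] jaw -94.76 F [-0.4  0.2  0.1] w 49.8 j [ 23.  31. -21.   0. -39.  63.]
lane 0 0.36 to (np.float64(0.533812), np.float64(-0.06629600000000002), 0.079, np.float64(-94.8)) d [-0.657  3.339  0.024] r [-0.001 -0.003  0.007]
lane 0 0.222 to (np.float64(0.5221924), np.float64(-0.20379919999999999), 0.079, np.float64(-94.8)) d [-0.662  6.789  0.023] r [-0.001 -0.003  0.007]
```

Emit:
arm_command:
  series:
    - {"dx": -0.06, "dy": 0.25, "dz": 0.01, "rx": 0, "ry": 0, "rz": 0}
    - {"dx": -0.15, "dy": 0.6, "dz": 0.01, "rx": 0, "ry": 0, "rz": 0}
    - {"dx": -0.25, "dy": 1.05, "dz": 0.02, "rx": 0, "ry": 0, "rz": 0}
    - {"dx": -0.35, "dy": 1.5, "dz": 0.02, "rx": 0, "ry": 0, "rz": 0}
    - {"dx": -0.45, "dy": 2.0, "dz": 0.02, "rx": 0, "ry": 0, "rz": 0}
    - {"dx": -0.55, "dy": 2.5, "dz": 0.02, "rx": 0, "ry": 0, "rz": 0}
    - {"dx": -0.62, "dy": 3.0, "dz": 0.02, "rx": 0, "ry": 0, "rz": 0}
    - {"dx": -0.66, "dy": 3.4, "dz": 0.02, "rx": 0, "ry": 0, "rz": 0}
    - {"dx": -0.66, "dy": 3.7, "dz": 0.02, "rx": 0, "ry": 0, "rz": 0}
    - {"dx": -0.66, "dy": 3.8, "dz": 0.02, "rx": 0, "ry": 0, "rz": 0}

```text
time_s: 38.05
tcp_pos: [0.5321, -0.0859, 0.0799]
tcp_rot: [[0.996, -0.084, 0.002], [-0.084, -0.996, 0.001], [0.002, -0.001, -1.0]]
force: [-0.2, 5.2, 6.7]
gripper_width: 0.57
```

Run:
```python
from h import *
st(); lane(.222,z=.079)
```

```text
t 38.05 tcp [ 0.5321 -0.0859  0.0799] jaw -94.84 F [-0.2  5.2  6.7] w 49.6 j [  8.  28. -26.  -0. -36.  77.]
lane 0 0.222 to (np.float64(0.5221924), np.float64(-0.20379919999999999), 0.079, np.float64(-94.8)) d [2.000e-03 2.958e+00 2.000e-02] r [-0.005 -0.01  -0.001]
```

Emit:
arm_command:
  series:
    - {"dx": 0, "dy": 0.2, "dz": 0, "rx": 0, "ry": 0, "rz": 0}
    - {"dx": 0, "dy": 0.5, "dz": 0, "rx": 0, "ry": 0, "rz": 0}
    - {"dx": 0, "dy": 0.9, "dz": 0, "rx": 0, "ry": 0, "rz": 0}
    - {"dx": 0, "dy": 1.3, "dz": 0, "rx": 0, "ry": 0, "rz": 0}
    - {"dx": 0, "dy": 1.7, "dz": 0, "rx": 0, "ry": 0, "rz": 0}
    - {"dx": 0, "dy": 2.1, "dz": 0, "rx": 0, "ry": 0, "rz": 0}
    - {"dx": 0, "dy": 2.5, "dz": 0, "rx": 0, "ry": 0, "rz": 0}
    - {"dx": 0, "dy": 2.8, "dz": 0, "rx": 0, "ry": 0, "rz": 0}
    - {"dx": 0, "dy": 2.9, "dz": 0, "rx": 0, "ry": 0, "rz": 0}
    - {"dx": 0, "dy": 2.95, "dz": 0, "rx": 0, "ry": 0, "rz": 0}

```text
time_s: 39.3
tcp_pos: [0.5218, -0.203, 0.0799]
tcp_rot: [[0.996, -0.084, 0.001], [-0.084, -0.996, 0.001], [0.001, -0.001, -1.0]]
force: [0.8, 5.2, 8.2]
gripper_width: 0.574
```

Emit:
arm_command:
  series:
    - {"dx": 0, "dy": 0, "dz": 0, "rx": 0, "ry": 0, "rz": 0}
    - {"dx": 0, "dy": 0, "dz": 0, "rx": 0, "ry": 0, "rz": 0}
    - {"dx": 0, "dy": 0, "dz": 0, "rx": 0, "ry": 0, "rz": 0}
    - {"dx": 0, "dy": 0, "dz": 0, "rx": 0, "ry": 0, "rz": 0}
    - {"dx": 0, "dy": 0, "dz": -0.4, "rx": 0, "ry": 0, "rz": 0}
    - {"dx": 0, "dy": 0, "dz": -0.9, "rx": 0, "ry": 0, "rz": 0}
    - {"dx": 0, "dy": 0, "dz": -1.4, "rx": 0, "ry": 0, "rz": 0}
    - {"dx": 0, "dy": 0, "dz": -1.8, "rx": 0, "ry": 0, "rz": 0}
    - {"dx": 0, "dy": -0.8, "dz": -1.8, "rx": 0, "ry": 0, "rz": 0}
    - {"dx": 0, "dy": -1.6, "dz": -1.8, "rx": 0, "ry": 0, "rz": 0}
  fingers: 85

```text
time_s: 40.55
tcp_pos: [0.5278, -0.138, 0.1522]
tcp_rot: [[0.996, -0.084, 0.002], [-0.084, -0.996, 0.0], [0.002, -0.0, -1.0]]
force: [-0.5, 0.7, 0.3]
gripper_width: 0.665
```

Run:
```python
from h import *
st(); tins(cam('top','top9.png')); lane(.285,z=.079); lane(.164,z=.079)
```

```text
t 40.55 tcp [ 0.5278 -0.138   0.1522] jaw -94.82 F [-0.5  0.7  0.3] w 57.9 j [  2.  23. -21.  -0. -46.  83.]
tin px [425. 213.] A 219 xyz [ 0.5142 -0.2832  0.0479] circ [ 514.3 -282.6] 25.1 lane y 0.1422 x -0.0013
tin px [452. 216.] A 232 xyz [ 0.5062 -0.3624  0.0476] circ [ 506.5 -362.9] 25.7 lane y 0.0626 x -0.0026
lane 0 0.285 to (np.float64(0.527497), np.float64(-0.14102600000000004), 0.079, np.float64(-94.8)) d [-0.007  0.145  1.829] r [-0.006 -0.011  0.019]
lane 0 0.164 to (np.float64(0.5173087999999999), np.float64(-0.2615904), 0.079, np.float64(-94.8)) d [-0.017  3.17   1.825] r [-0.006 -0.011  0.019]
```

Emit:
arm_command:
  series:
    - {"dx": 0, "dy": 0, "dz": 0, "rx": 0, "ry": 0, "rz": 0}
    - {"dx": 0, "dy": 0, "dz": 0, "rx": 0, "ry": 0, "rz": 0}
    - {"dx": 0, "dy": 0, "dz": 0, "rx": 0, "ry": 0, "rz": 0}
    - {"dx": 0, "dy": 0, "dz": 0, "rx": 0, "ry": 0, "rz": 0}
    - {"dx": 0, "dy": 0, "dz": 0.5, "rx": 0, "ry": 0, "rz": 0.02}
    - {"dx": 0, "dy": 0, "dz": 1.1, "rx": 0, "ry": 0, "rz": 0.02}
    - {"dx": 0, "dy": 0, "dz": 1.6, "rx": 0, "ry": 0, "rz": 0.02}
    - {"dx": 0, "dy": 0, "dz": 1.8, "rx": 0, "ry": 0, "rz": 0.02}
    - {"dx": 0, "dy": 0.15, "dz": 1.8, "rx": 0, "ry": 0, "rz": 0.02}
    - {"dx": 0, "dy": 0.15, "dz": 1.8, "rx": 0, "ry": 0, "rz": 0.02}
  fingers: 255
  force: 10

```text
time_s: 41.85
tcp_pos: [0.5278, -0.145, 0.0799]
tcp_rot: [[0.996, -0.087, 0.002], [-0.087, -0.996, 0.0], [0.002, -0.0, -1.0]]
force: [0.3, -0.4, -0.5]
gripper_width: 0.004
```

Run:
```python
from h import *
st(); lane(.27,z=.079); lane(.175,z=.079)
```

```text
t 41.85 tcp [ 0.5278 -0.145   0.0799] jaw -94.99 F [ 0.3 -0.4 -0.5] w 0.3 j [  2.  29. -25.  -0. -36.  83.]
lane 0 0.27 to (np.float64(0.526234), np.float64(-0.155972), 0.079, np.float64(-94.8)) d [-0.014  0.277  0.022] r [-0.002 -0.012 -0.016]
lane 0 0.175 to (np.float64(0.518235), np.float64(-0.25063), 0.079, np.float64(-94.8)) d [-0.007  2.652  0.022] r [-0.002 -0.012 -0.016]
```

Emit:
arm_command:
  series:
    - {"dx": 0, "dy": 0.3, "dz": 0, "rx": 0, "ry": 0, "rz": -0.01}
    - {"dx": 0, "dy": 0.6, "dz": 0, "rx": 0, "ry": 0, "rz": -0.01}
    - {"dx": 0, "dy": 0.9, "dz": 0, "rx": 0, "ry": 0, "rz": -0.01}
    - {"dx": 0, "dy": 1.2, "dz": 0, "rx": 0, "ry": 0, "rz": -0.01}
    - {"dx": 0, "dy": 1.5, "dz": 0, "rx": 0, "ry": 0, "rz": -0.01}
    - {"dx": 0, "dy": 1.8, "dz": 0, "rx": 0, "ry": 0, "rz": -0.01}
    - {"dx": 0, "dy": 2.1, "dz": 0, "rx": 0, "ry": 0, "rz": -0.01}
    - {"dx": 0, "dy": 2.35, "dz": 0, "rx": 0, "ry": 0, "rz": -0.01}
    - {"dx": 0, "dy": 2.55, "dz": 0, "rx": 0, "ry": 0, "rz": -0.01}
    - {"dx": 0, "dy": 2.65, "dz": 0, "rx": 0, "ry": 0, "rz": -0.01}

```text
time_s: 43.1
tcp_pos: [0.5183, -0.2506, 0.0795]
tcp_rot: [[0.996, -0.085, 0.001], [-0.085, -0.996, 0.0], [0.001, -0.0, -1.0]]
force: [0.6, 6.3, 5.1]
gripper_width: 0.008
```

Emit:
arm_command:
  series:
    - {"dx": 0, "dy": 0.02, "dz": 0, "rx": 0, "ry": 0, "rz": 0}
    - {"dx": 0, "dy": 0.04, "dz": 0, "rx": 0, "ry": 0, "rz": 0}
    - {"dx": 0, "dy": 0.06, "dz": 0, "rx": 0, "ry": 0, "rz": 0}
    - {"dx": 0, "dy": 0.08, "dz": 0, "rx": 0, "ry": 0, "rz": 0}
    - {"dx": 0, "dy": 0.1, "dz": 0, "rx": 0, "ry": 0, "rz": 0}
    - {"dx": 0, "dy": 0.1, "dz": 0, "rx": 0, "ry": 0, "rz": 0}
    - {"dx": 0, "dy": 0.1, "dz": 0, "rx": 0, "ry": 0, "rz": 0}
    - {"dx": 0, "dy": 0.1, "dz": 0, "rx": 0, "ry": 0, "rz": 0}
    - {"dx": 0, "dy": 0.1, "dz": 0, "rx": 0, "ry": 0, "rz": 0}
    - {"dx": 0, "dy": 0.1, "dz": 0, "rx": 0, "ry": 0, "rz": 0}

```text
time_s: 44.35
tcp_pos: [0.518, -0.2542, 0.0794]
tcp_rot: [[0.996, -0.084, 0.001], [-0.084, -0.996, 0.0], [0.001, -0.0, -1.0]]
force: [-0.3, 5.0, 5.0]
gripper_width: 0.006
```

Run:
```python
from h import *
s=st(); d=s['tcp_pos'][:2]-LA; print('lane y',d@LY); tins(cam('top','top10.png'))
```

```text
t 44.35 tcp [ 0.518  -0.2542  0.0794] jaw -94.84 F [-0.3  5.   5. ] w 0.5 j [-10.  31. -20.  -0. -39.  95.]
lane y 0.17140831822406088
tin px [461. 217.] A 197 xyz [ 0.5031 -0.3897  0.048 ] circ [ 502.7 -390.4] 25.2 lane y 0.0352 x -0.0034
```

Emit:
arm_command:
  series:
    - {"dx": 0, "dy": 0.02, "dz": 0, "rx": 0, "ry": 0, "rz": 0}
    - {"dx": 0, "dy": 0.04, "dz": 0, "rx": 0, "ry": 0, "rz": 0}
    - {"dx": 0, "dy": 0.06, "dz": 0, "rx": 0, "ry": 0, "rz": 0}
    - {"dx": 0, "dy": 0.08, "dz": 0, "rx": 0, "ry": 0, "rz": 0}
    - {"dx": 0, "dy": 0.1, "dz": 0, "rx": 0, "ry": 0, "rz": 0}
    - {"dx": 0, "dy": 0.12, "dz": 0, "rx": 0, "ry": 0, "rz": 0}
    - {"dx": 0, "dy": 0.14, "dz": 0, "rx": 0, "ry": 0, "rz": 0}
    - {"dx": 0, "dy": 0.15, "dz": 0, "rx": 0, "ry": 0, "rz": 0}
    - {"dx": 0, "dy": 0.15, "dz": 0, "rx": 0, "ry": 0, "rz": 0}
    - {"dx": 0, "dy": 0.15, "dz": 0, "rx": 0, "ry": 0, "rz": 0}

```text
time_s: 45.65
tcp_pos: [0.5174, -0.2601, 0.0795]
tcp_rot: [[0.996, -0.084, 0.001], [-0.084, -0.996, 0.0], [0.001, -0.0, -1.0]]
force: [0.7, 4.5, 5.0]
gripper_width: 0.006
```

Emit:
arm_command:
  series:
    - {"dx": 0, "dy": 0.01, "dz": 0, "rx": 0, "ry": 0, "rz": 0}
    - {"dx": 0, "dy": 0.02, "dz": 0, "rx": 0, "ry": 0, "rz": 0}
    - {"dx": 0, "dy": 0.03, "dz": 0, "rx": 0, "ry": 0, "rz": 0}
    - {"dx": 0, "dy": 0.04, "dz": 0, "rx": 0, "ry": 0, "rz": 0}
    - {"dx": 0, "dy": 0.05, "dz": 0, "rx": 0, "ry": 0, "rz": 0}
    - {"dx": 0, "dy": 0.05, "dz": 0, "rx": 0, "ry": 0, "rz": 0}
    - {"dx": 0, "dy": 0.05, "dz": 0, "rx": 0, "ry": 0, "rz": 0}
    - {"dx": 0, "dy": 0.05, "dz": 0, "rx": 0, "ry": 0, "rz": 0}
    - {"dx": 0, "dy": 0.05, "dz": 0, "rx": 0, "ry": 0, "rz": 0}
    - {"dx": 0, "dy": 0.05, "dz": 0, "rx": 0, "ry": 0, "rz": 0}

```text
time_s: 46.9
tcp_pos: [0.5173, -0.2621, 0.0795]
tcp_rot: [[0.996, -0.084, 0.001], [-0.084, -0.996, 0.0], [0.001, -0.0, -1.0]]
force: [1.6, 4.6, 5.6]
gripper_width: 0.008
```

Run:
```python
from h import *
s=st(); d=s['tcp_pos'][:2]-LA; print('lane y',d@LY); tins(cam('top','top11.png'))
```

```text
t 46.9 tcp [ 0.5173 -0.2621  0.0795] jaw -94.84 F [1.6 4.6 5.6] w 0.7 j [-11.  31. -20.  -0. -39.  96.]
lane y 0.1634670236442334
tin px [464. 217.] A 205 xyz [ 0.5023 -0.3979  0.0477] circ [ 503.  -398.5] 24.8 lane y 0.0269 x -0.0035
```

Emit:
arm_command:
  series:
    - {"dx": 0, "dy": 0.01, "dz": 0, "rx": 0, "ry": 0, "rz": 0}
    - {"dx": 0, "dy": 0.02, "dz": 0, "rx": 0, "ry": 0, "rz": 0}
    - {"dx": 0, "dy": 0.04, "dz": 0, "rx": 0, "ry": 0, "rz": 0}
    - {"dx": 0, "dy": 0.06, "dz": 0, "rx": 0, "ry": 0, "rz": 0}
    - {"dx": 0, "dy": 0.08, "dz": 0, "rx": 0, "ry": 0, "rz": 0}
    - {"dx": 0, "dy": 0.1, "dz": 0, "rx": 0, "ry": 0, "rz": 0}
    - {"dx": 0, "dy": 0.1, "dz": 0, "rx": 0, "ry": 0, "rz": 0}
    - {"dx": 0, "dy": 0.1, "dz": 0, "rx": 0, "ry": 0, "rz": 0}
    - {"dx": 0, "dy": 0.1, "dz": 0, "rx": 0, "ry": 0, "rz": 0}
    - {"dx": 0, "dy": 0.1, "dz": 0, "rx": 0, "ry": 0, "rz": 0}

```text
time_s: 48.2
tcp_pos: [0.517, -0.2649, 0.0795]
tcp_rot: [[0.996, -0.084, 0.001], [-0.084, -0.996, 0.002], [0.001, -0.002, -1.0]]
force: [1.2, 10.7, 7.5]
gripper_width: 0.005
```

Run:
```python
from h import *
s=st(); d=s['tcp_pos'][:2]-LA; print('lane y',d@LY); tins(cam('top','top12.png'))
```

```text
t 48.2 tcp [ 0.517  -0.2649  0.0795] jaw -94.84 F [ 1.2 10.7  7.5] w 0.4 j [-11.  31. -20.  -0. -39.  96.]
lane y 0.16064397257233698
tin px [465. 217.] A 202 xyz [ 0.5016 -0.4007  0.0476] circ [ 503.5 -398.9] 25.5 lane y 0.0241 x -0.0039
```

Force rose to 10.7 N and the motion stopped, so the column is against the stop. I back off and look.

Emit:
arm_command:
  series:
    - {"dx": 0, "dy": -0.1, "dz": 0, "rx": 0, "ry": 0, "rz": 0}
    - {"dx": 0, "dy": -0.5, "dz": 0, "rx": 0, "ry": 0, "rz": 0}
    - {"dx": 0, "dy": -1.0, "dz": 0, "rx": 0, "ry": 0, "rz": 0}
    - {"dx": 0, "dy": -1.3, "dz": -0.6, "rx": 0, "ry": 0, "rz": 0}
    - {"dx": 0, "dy": -1.5, "dz": -1.8, "rx": 0, "ry": 0, "rz": 0}
    - {"dx": 0, "dy": -2.5, "dz": -2.8, "rx": 0, "ry": 0, "rz": 0}
    - {"dx": 0, "dy": -3.7, "dz": -3.0, "rx": 0, "ry": 0, "rz": 0}
    - {"dx": 0, "dy": -4.9, "dz": -3.0, "rx": 0, "ry": 0, "rz": 0}
    - {"dx": 0, "dy": -5.5, "dz": -3.0, "rx": 0, "ry": 0, "rz": 0}
    - {"dx": 0, "dy": -5.5, "dz": -3.0, "rx": 0, "ry": 0, "rz": 0}

```text
time_s: 49.5
tcp_pos: [0.535, -0.0446, 0.199]
tcp_rot: [[0.997, -0.081, 0.0], [-0.081, -0.997, 0.0], [0.0, -0.0, -1.0]]
force: [0.2, -0.1, -1.1]
gripper_width: 0.006
```

Run:
```python
from h import *
s=st(); c=cam('top','top13.png'); tins(c)
P=pts(c);Z=P[...,2]; hsv=cv2.cvtColor(c['image'],cv2.COLOR_BGR2HSV)
m=((hsv[...,0]<6)|(hsv[...,0]>174))&(hsv[...,1]>150)&(Z>.06)&(Z<.12); m[:140]=0;m[185:]=0;m[:,:312]=0;m[:,:][:,345:]=0
print('knob',m.sum(),P[m].mean(0).round(4) if m.any() else None)
to(.60,.015,.22,85.2); to(.615,.013,.15,173)
cc=cam('side','side13.png')
a=cv2.resize(c['image'][140:260,290:490],(640,384),interpolation=cv2.INTER_CUBIC); cv2.imwrite('pics/crop13.png',a)
```

```text
t 49.5 tcp [ 0.535  -0.0446  0.199 ] jaw -94.65 F [ 0.2 -0.1 -1.1] w 0.5 j [ 13.  19. -19.  -0. -52.  73.]
tin px [448. 215.] A 674 xyz [ 0.5076 -0.3499  0.0477] circ [ 503. -350.] 75.4 lane y 0.0752 x -0.0022
knob 45 [0.6501 0.0087 0.104 ]
to (0.6, 0.015, 0.22, np.float64(-94.8)) d [ 1.497 -1.644 -0.527] r [-0.     0.001  0.007]
to (0.615, 0.013, 0.15, np.float64(-7.0)) d [ 1.875 -1.625  1.223] r [-1.000e-03  0.000e+00 -8.773e+00]
```

View pics/crop13.png

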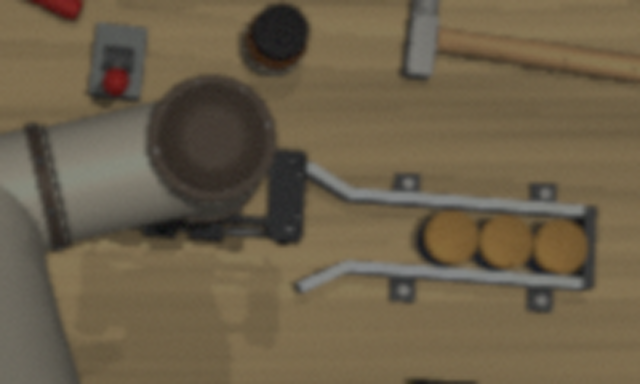

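Three lids sit in single file, touching each other and the stop at about (560,247) in the crop. The measured extent is 151 mm, which fits 3 × 50 mm. Now the clutch: I get behind the knob with closed fingers.

Emit:
arm_command:
  series:
    - {"dx": 0.5, "dy": -0.5, "dz": 0, "rx": 0, "ry": 0, "rz": 0}
    - {"dx": 1.0, "dy": -1.1, "dz": 0, "rx": 0, "ry": 0, "rz": 0}
    - {"dx": 1.45, "dy": -1.57, "dz": 0, "rx": 0, "ry": 0, "rz": 0}
    - {"dx": 1.45, "dy": -1.57, "dz": 0, "rx": 0, "ry": 0, "rz": 0}
    - {"dx": 1.45, "dy": -1.57, "dz": 0.4, "rx": 0, "ry": 0, "rz": 0}
    - {"dx": 1.45, "dy": -1.57, "dz": 0.9, "rx": 0, "ry": 0, "rz": 0}
    - {"dx": 1.45, "dy": -1.57, "dz": 1.27, "rx": 0, "ry": 0, "rz": 0}
    - {"dx": 1.45, "dy": -1.57, "dz": 1.27, "rx": 0, "ry": 0, "rz": 0}
    - {"dx": 1.45, "dy": -1.57, "dz": 1.27, "rx": 0, "ry": 0, "rz": 0}
    - {"dx": 1.45, "dy": -1.57, "dz": 1.27, "rx": 0, "ry": 0, "rz": 0}

```text
time_s: 50.85
tcp_pos: [0.5989, 0.0109, 0.1492]
tcp_rot: [[0.996, -0.085, 0.002], [-0.085, -0.996, 0.001], [0.002, -0.001, -1.0]]
force: [-0.6, -0.5, -0.4]
gripper_width: 0.004
```

Run:
```python
from h import *
st(); to(.70,.003,.147,85.2); to(.71,.002,.147,85.2)
```

```text
t 50.85 tcp [0.5989 0.0109 0.1492] jaw -94.85 F [-0.6 -0.5 -0.4] w 0.4 j [ 17.  27. -14.   0. -49.  69.]
to (0.7, 0.003, 0.147, np.float64(-94.8)) d [ 2.536 -0.016  0.062] r [-0.004 -0.013 -0.005]
to (0.71, 0.002, 0.147, np.float64(-94.8)) d [ 2.787 -0.013  0.062] r [-0.004 -0.013 -0.005]
```

Emit:
arm_command:
  series:
    - {"dx": 0.3, "dy": 0, "dz": 0.03, "rx": 0, "ry": 0, "rz": 0}
    - {"dx": 0.6, "dy": 0, "dz": 0.06, "rx": 0, "ry": 0, "rz": 0}
    - {"dx": 0.9, "dy": 0, "dz": 0.06, "rx": 0, "ry": 0, "rz": 0}
    - {"dx": 1.2, "dy": 0, "dz": 0.06, "rx": 0, "ry": 0, "rz": 0}
    - {"dx": 1.5, "dy": 0, "dz": 0.06, "rx": 0, "ry": 0, "rz": 0}
    - {"dx": 1.8, "dy": -0.01, "dz": 0.06, "rx": 0, "ry": 0, "rz": 0}
    - {"dx": 2.1, "dy": -0.01, "dz": 0.06, "rx": 0, "ry": 0, "rz": 0}
    - {"dx": 2.35, "dy": -0.01, "dz": 0.06, "rx": 0, "ry": 0, "rz": 0}
    - {"dx": 2.5, "dy": -0.01, "dz": 0.06, "rx": 0, "ry": 0, "rz": 0}
    - {"dx": 2.5, "dy": -0.01, "dz": 0.06, "rx": 0, "ry": 0, "rz": 0}

```text
time_s: 52.1
tcp_pos: [0.6987, 0.0029, 0.146]
tcp_rot: [[0.996, -0.085, 0.002], [-0.085, -0.996, 0.0], [0.002, -0.001, -1.0]]
force: [-0.5, -0.1, 0.3]
gripper_width: -0.0
```

Emit:
arm_command:
  series:
    - {"dx": 0.03, "dy": 0, "dz": 0, "rx": 0, "ry": 0, "rz": 0}
    - {"dx": 0.06, "dy": 0, "dz": 0, "rx": 0, "ry": 0, "rz": 0}
    - {"dx": 0.09, "dy": 0, "dz": 0, "rx": 0, "ry": 0, "rz": 0}
    - {"dx": 0.12, "dy": 0, "dz": 0, "rx": 0, "ry": 0, "rz": 0}
    - {"dx": 0.15, "dy": 0, "dz": 0, "rx": 0, "ry": 0, "rz": 0}
    - {"dx": 0.15, "dy": 0, "dz": 0, "rx": 0, "ry": 0, "rz": 0}
    - {"dx": 0.15, "dy": 0, "dz": 0, "rx": 0, "ry": 0, "rz": 0}
    - {"dx": 0.15, "dy": 0, "dz": 0, "rx": 0, "ry": 0, "rz": 0}
    - {"dx": 0.15, "dy": 0, "dz": 0, "rx": 0, "ry": 0, "rz": 0}
    - {"dx": 0.15, "dy": 0, "dz": 0, "rx": 0, "ry": 0, "rz": 0}

```text
time_s: 53.35
tcp_pos: [0.7029, 0.0023, 0.1458]
tcp_rot: [[0.996, -0.085, -0.003], [-0.085, -0.996, 0.0], [-0.003, 0.0, -1.0]]
force: [-5.5, 0.3, 1.5]
gripper_width: 0.001
```

Run:
```python
from h import *
s=st()
```

```text
t 53.35 tcp [0.7029 0.0023 0.1458] jaw -94.87 F [-5.5  0.3  1.5] w 0.1 j [ 13.  36.   3.  -0. -57.  72.]
```

The lever is at its end: 5.5 N at TCP x = 0.703, as predicted. One small extra push, then I retreat.

Emit:
arm_command:
  series:
    - {"dx": 0.05, "dy": 0, "dz": 0, "rx": 0, "ry": 0, "rz": 0}
    - {"dx": 0.08, "dy": 0, "dz": 0, "rx": 0, "ry": 0, "rz": 0}
    - {"dx": 0.08, "dy": 0, "dz": 0, "rx": 0, "ry": 0, "rz": 0}
    - {"dx": -0.3, "dy": 0, "dz": 0, "rx": 0, "ry": 0, "rz": 0}
    - {"dx": -1.0, "dy": 0, "dz": -0.3, "rx": 0, "ry": 0, "rz": 0}
    - {"dx": -2.2, "dy": 0, "dz": -1.2, "rx": 0, "ry": 0, "rz": 0}
    - {"dx": -3.4, "dy": 0, "dz": -2.4, "rx": 0, "ry": 0, "rz": 0}
    - {"dx": -4.6, "dy": 0, "dz": -3.2, "rx": 0, "ry": 0, "rz": 0}
    - {"dx": -5.8, "dy": 0, "dz": -3.4, "rx": 0, "ry": 0, "rz": 0}
    - {"dx": -6.5, "dy": 0, "dz": -3.4, "rx": 0, "ry": 0, "rz": 0}

```text
time_s: 54.6
tcp_pos: [0.4442, 0.0245, 0.2839]
tcp_rot: [[0.996, -0.084, 0.007], [-0.084, -0.996, 0.002], [0.007, -0.003, -1.0]]
force: [0.3, 1.0, 0.7]
gripper_width: 0.006
```

Run:
```python
from h import *
s=st(); c=cam('top','top14.png'); tins(c); P=pts(c);Z=P[...,2]
hsv=cv2.cvtColor(c['image'],cv2.COLOR_BGR2HSV)
m=((hsv[...,0]<6)|(hsv[...,0]>174))&(hsv[...,1]>150)&(Z>.06)&(Z<.12); m[:130]=0;m[185:]=0;m[:,:312]=0;m[:,345:]=0
print('knob',m.sum(),P[m].mean(0).round(4) if m.any() else None)
q=P[195:225,175:205].reshape(-1,3); q=q[(q[:,2]>.06)&(q[:,2]<.085)]; print('gear top',len(q),q.mean(0).round(4),cv2.minAreaRect((q[:,:2]*1000).astype(np.float32)))
cc=cam('side','side14.png')
```

```text
t 54.6 tcp [0.4442 0.0245 0.2839] jaw -94.82 F [0.3 1.  0.7] w 0.5 j [ 24.   4. -24.   0. -61.  61.]
tin px [447. 215.] A 673 xyz [ 0.5075 -0.3492  0.0477] circ [ 505.5 -350.8] 75.4 lane y 0.0759 x -0.0024
knob 43 [ 7.239e-01 -3.000e-04  1.027e-01]
gear top 98 [0.5293 0.4106 0.0685] ((530.1131591796875, 411.32452392578125), (34.45155715942383, 34.235435485839844), 46.995792388916016)
```

View pics/top14.png

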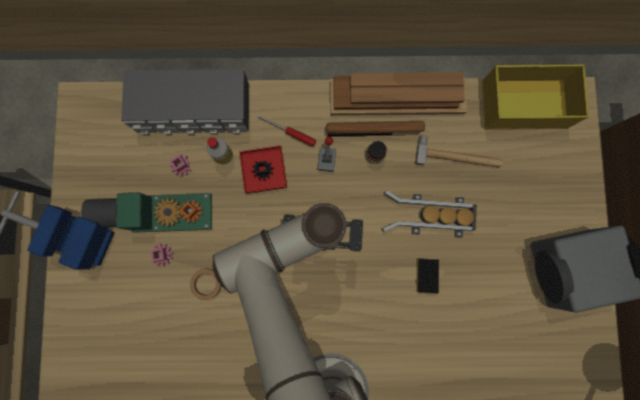

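View pics/side14.png

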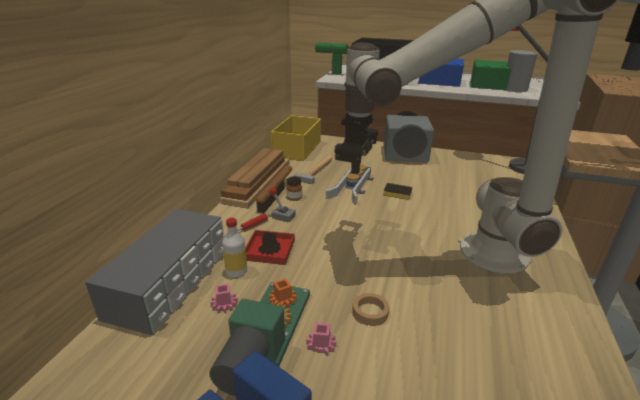

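The top view shows the lever now leaning away from the robot (knob at 328,141), with three tins in the lane at (430–466, 215). The orange gear is on the shaft at (190,211), the worn gear is in the tray at (263,170), and the bystanders have not moved. The side view agrees. Handing in.

```bash
python3 -c "
from station import job; job.finish_job()"
```

```text
the job is handed in; nothing more can be done
```

The feeder is ready to run, and I handed the job in at about 55 s of simulated time. The hand-in gave no verdict.

- **Gears:** the worn black gear stands in the red tray. The new orange gear sits on the stub shaft, meshed with the brass gear. Its boss top reads 68.5 mm, against 68.6 mm for the worn gear before removal (70 mm nominal), and a downward press of about 7 N moved it no further.
- **Tins:** only three were present. I slid each along the bench in a light grip, then pushed the row up to the stop, where the force jumped from about 5 N to 11 N. They cover 151 mm in single file (3 × 50 mm), and the top view shows all the lids on.
- **Clutch:** I threw the lever last. The knob went from 37 mm on one side of the base to 37 mm on the other, and it stopped against its end at 5.5 N.

The arm ended clear of everything, and the bystanders look unmoved in the last pictures. I saw no knock to any part and no slackening of the grip. My first two moves were refused because rows lacked some keys; the arm did not move, and I resent them with every key given. No check failed or disagreed.

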